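Load the brazing station with dropout plates

ROBOT

A 6-joint arm with a two-finger parallel gripper is mounted at the origin on the work surface. World frame = base frame: x ahead of the robot, y to its left, z up, the work surface at z = 0. Lengths are in m, angles in rad, forces in N, time in s.
With the tool pointing down it reaches from about 0.3 to 0.775 m from the base axis. Payload 14.6 kg.
Tool frame: the origin (TCP) lies between the finger pads; the fingertips stand 19 mm ahead of it and the grasp point (between the pads) is the TCP (ctrl.finger_overhang is the distance from the TCP to the fingertips, in m); z points along the fingers, y is the direction in which the jaws open and shut (so a half turn about z gives the same grasp; the last joint's range is limited). The gripper opens to 94 mm and grips with 3 to 60 N. Pads are 16 mm wide; open, the fingers measure 119 mm over their backs; the gripper's body (75 mm by 177 mm) begins 78 mm behind the grasp point.
Start: joints at [1.098, 0.3, 1.521, -0, 1.321, -0.067], TCP at [0.217, 0.505, 0.224] pointing down, gripper open.
Joint ranges: [-3.03, 3.03], [-0.79, 2.21], [0.23, 2.52], [-1.04, 4.18], [0, 3.07], [-2.55, 2.55]. Speed limits (rad/s): [2.22, 2.22, 2.57, 3.14, 3.14, 3.14].

INTERFACE

Orientations are given as [roll, pitch, yaw] about the fixed x, y, z axes, in that order (R = Rz(yaw) Ry(pitch) Rx(roll)).
In Python, from station import ctrl gives the robot as it stands.
- The arm moves only by the tool send_rows, never from a script. Its argument "series" is a list of rows, each a list of 7 numbers: the turn, a rotation vector about the tool's x, y, z in degrees, then the shift along the tool's x, y, z in m, then the gripper's target within -1 to 1 (fully open at 1, half-way at 0, shut at -1). A call has 1 to 8 rows; each row is the pose to reach, as a shift and turn from the pose commanded when the call began, along the tool's axes at that moment; what a row does not reach only later rows make up. A row lasts 1/10 s, in which the tool goes at most 50 mm and 8.59 degrees, less where a joint would pass 70% of its speed; a pose out of reach is approached as far as the arm can. A call with a gripper value outside its range is refused whole. The fingers move at their own pace and stop on an object; "force" is the grip in N (left out, the last holds). Time passes only in rows, so rows that repeat a pose let the fingers close. It gives the time, the measured TCP pose, the force and the opening at its end, in the units of the state.
- ctrl.get_obs(): the state, without advancing time (a new reading comes with each control period).
- ctrl.camera(name): name is "side" or "top"; returns a dict with "pixels" (384x512x3 uint8, red, green, blue), "z_map" (384x512 float32, m along the optical axis (not along the pixel's ray), 0 where there is no reading), "fov_y" (degrees; the focal length in pixels is half the picture's height over the tangent of half this angle, whatever the lens; pixels are square), "cx", "cy" (the principal point, pixels), "R" (3x3) and "t" (3): a world point X has camera coordinates R X + t. Camera axes: x right, y down, z forward; pixel columns grow to the right and rows downward; lengths in m; the calibration is good to about 2 mm. A picture is of the moment at which its call begins.
- ctrl.hand_in(): hands the job in, once; it reports no verdict.
The state is a dict: "time_s": time; "qpos": joint angles; "joint_vel": joint speeds; "tau": joint torques, N m; "ee_pos": TCP position; "eef_rot": TCP orientation; "force": force on the tool from outside, world axes, zero at the start; "moment": the same for the moment, N m; "grip_width": finger opening in m.
Only numpy, scipy, OpenCV 4.12 (cv2) and the standard library are available. Lean on these libraries where they do the work, as an engineer would, in place of code of your own. Each camera call takes 0.05 s, during which the arm holds its last target.

TASK

Load the brazing station: clear the steel offcut off the base into the blue scrap tray, then seat the slotted carrier fully home on the base's two pegs. Next take the painted dropout plates that are in the rack and stand each upright, fork end up and right down to the bottom, in the carrier slot of its own colour, in the order red, yellow, green, blue (pass over any that is missing). Last, throw the switch lever right over, away from the robot, and leave everything else on the bench where it is.

Things in the scene. Friction and masses are not known exactly. Their poses are not given: they have to be found in the camera images.
- base: Brazing base: dark steel plate 100 (x) x 220 (y) x 25 mm high, fixed, one end painted red. Origin: centre of its underside. Two pegs stand on its top: a thick one (16 mm diameter) at y=+78 mm, by the red end, and a thin one (12 mm) at y=-78 mm; both 18 mm tall, tapered in the upper 9 mm.
- base_top (a point): Centre of the base's top face, 25 mm above its origin, between the pegs.
- carrier: Loose aluminium block 64 (x) x 190 (y) x 45 mm high, 0.7 kg; origin: centre of its underside, z up. Seated, its axes lie along the base's. Through-holes for the pegs at y=+78 mm (19 mm square, red end) and y=-78 mm (15 mm square). Four slots in its top, marked by paint, at y=+48 red, +16 yellow, -16 green, -48 blue. Starts on the bench, yaw within 15 degrees; grip across its width at mid-length.
- rack: Fixed wooden easel rack, foot board 110 (x) x 310 (y) x 14 mm, origin centre of its underside. Bays at y=+-39 and +-117 mm each lean one plate, its top 30 degrees from vertical towards the rack's +x, on a foot with a 26 mm wide, 6 mm thick backrest on the plate's +x side, up to 66 mm along the plate. Bays may be empty.
- tray: Fixed blue open scrap tray, 150 x 150 x 50 mm high, 5 mm walls; origin centre of its underside.
- offcut: Loose offcut of square steel tube, 24 (x) x 85 (y) x 24 mm high, 0.15 kg; origin: centre of its underside. Starts lying on the base between the pegs.
- switch (a joint): Toggle lever of the power switch: 0 rad leaning towards its own -x (the robot side), 1.0 rad thrown right over to +x. It turns easily and stays where it is left.
- switch_tip (a point): Centre of the red 26 mm ball at the tip of the toggle lever, about 0.10 m above the bench.
- switch_pivot (a point): Pivot of the toggle lever, 22 mm above the bench on a grey block 70 (x) x 50 x 25 mm; its hinge axis lies along the point's y; the tip is about 90 mm from it.
- plate_red: Dropout plate painted red, may be absent: 8 (x) x 44 (y) x 100 mm tall (z), 0.18 kg, with an open fork notch 14 mm wide and 26 mm deep in its upper edge; origin: middle of its lower edge, z towards the fork. Starts leaning in some bay of the rack.
- slot_red (a point): Centre of the floor of the carrier's red slot, 15 mm above the carrier's underside and 30 mm below its top; the slot is 47.5 mm along x by 11 mm along y; its axes are the carrier's.
- plate_yellow: Dropout plate painted yellow, may be absent: 8 (x) x 44 (y) x 100 mm tall (z), 0.18 kg, with an open fork notch 14 mm wide and 26 mm deep in its upper edge; origin: middle of its lower edge, z towards the fork. Starts leaning in some bay of the rack.
- slot_yellow (a point): Centre of the floor of the carrier's yellow slot, 15 mm above the carrier's underside and 30 mm below its top; the slot is 47.5 mm along x by 11 mm along y; its axes are the carrier's.
- plate_green: Dropout plate painted green, may be absent: 8 (x) x 44 (y) x 100 mm tall (z), 0.18 kg, with an open fork notch 14 mm wide and 26 mm deep in its upper edge; origin: middle of its lower edge, z towards the fork. Starts leaning in some bay of the rack.
- slot_green (a point): Centre of the floor of the carrier's green slot, 15 mm above the carrier's underside and 30 mm below its top; the slot is 47.5 mm along x by 11 mm along y; its axes are the carrier's.
- plate_blue: Dropout plate painted blue, may be absent: 8 (x) x 44 (y) x 100 mm tall (z), 0.18 kg, with an open fork notch 14 mm wide and 26 mm deep in its upper edge; origin: middle of its lower edge, z towards the fork. Starts leaning in some bay of the rack.
- slot_blue (a point): Centre of the floor of the carrier's blue slot, 15 mm above the carrier's underside and 30 mm below its top; the slot is 47.5 mm along x by 11 mm along y; its axes are the carrier's.
- flux_jar: Bystander: flux jar with black lid, 64 mm across, 90 tall; leave it alone.
- mug: Bystander: white mug, 80 mm across, 90 tall; leave it alone.
- brush: Bystander: brush, 200 mm long; leave it alone.
- hammer: Bystander: hammer, 280 mm long; leave it alone.
- oil: Bystander: amber oil bottle, 60 mm across, 150 tall; leave it alone.

How it is judged:
By the outcome, as a careful person would: the job done as asked, in the order asked, and still so for the second after the job is handed in, with the robot touching nothing.
Of plate_red, plate_yellow, plate_green, plate_blue only 3 to 4 are there at a start; the rules pass over those that are not, and their reading is None.
At some moment in a run one of offcut, carrier may be knocked a few centimetres aside while the robot is not near it.
It also fails if it takes over 210 s, if anything falls off the work surface, if the arm or the gripper's body presses on something with over 40 N, if the wrist force passes 120 N, or if a joint passes its speed limit or range.

## Working session

There is one attempt and no reset: what is moved stays moved. The work goes in short steps, Python scripts to look and compute and a tool call to move; the robot and the scene stay as the last step left them, time stands still between calls to the robot, and variables do not carry over. Pictures are saved under pics/ and viewed, and the job is handed in when it is done.

Besides the shell and the picture viewer there is one more tool, called after "Call:" by a JSON object that holds its "op" and its "data", one argument or row to a line. send_rows: Moves the arm, as the interface text tells. Its arguments: {"type":"object","properties":{"series":{"type":"array"},"force":{"type":"number"}},"required":["series"]}

```bash
ls; mkdir -p pics; cat > h.py <<'E'
import numpy as np, cv2
from station import ctrl
def cam(n):
    c=ctrl.camera(n); c['f']=c['pixels'].shape[0]/2/np.tan(np.radians(c['fov_y'])/2); c['R']=np.array(c['R']);c['t']=np.array(c['t']); return c
def save(c,fn,box=None,scale=1.5):
    im=c['pixels'][:,:,::-1]
    if box: im=im[box[1]:box[3],box[0]:box[2]]
    cv2.imwrite('pics/'+fn,cv2.resize(im,None,fx=scale,fy=scale,interpolation=cv2.INTER_CUBIC))
def ray(c,u,v,z):
    d=c['R'].T@np.array([(u-c['cx'])/c['f'],(v-c['cy'])/c['f'],1]); o=-c['R'].T@c['t']
    return o+d*(z-o[2])/d[2]
def cloud(c):
    Z=c['z_map'];v,u=np.mgrid[:Z.shape[0],:Z.shape[1]]
    P=np.stack([(u-c['cx'])/c['f']*Z,(v-c['cy'])/c['f']*Z,Z],-1)
    return (P-c['t'])@c['R']
def proj(c,X):
    p=c['R']@np.array(X)+c['t']; return p[:2]/p[2]*c['f']+[c['cx'],c['cy']]
E
python3 - <<'E'
from h import *
for n in('side','top'):
    c=cam(n); save(c,n+'0.png'); print(n,c['f'],c['cx'],c['cy'],-c['R'].T@c['t'],c['R'],(c['z_map']>0).mean())
print(ctrl.get_obs(),ctrl.finger_overhang)
E
```

```text
pics
side 376.12431948804567 253.92919847434933 192.7905222370988 [ 0.32618463 -1.04040295  0.73370594] [[ 0.97177091 -0.23563524  0.0117192 ]
 [-0.11307009 -0.50875259 -0.85345531]
 [ 0.20706632  0.82803795 -0.52103426]] 0.9960123697916666
top 420.85492195577154 251.1926477286723 192.5980774729942 [ 0.36857863 -0.00965366  1.27614284] [[-0.02040307 -0.99955604  0.02171252]
 [-0.98164805  0.01590952 -0.19003683]
 [ 0.18960702 -0.02519138 -0.98153684]] 0.9961039225260416
{'time_s': 0.1, 'qpos': array([ 1.09838713e+00,  3.00409450e-01,  1.52148192e+00, -2.58386372e-05,
        1.32070169e+00, -6.65915752e-02]), 'joint_vel': array([-0.00038372, -0.00173915, -0.00209112,  0.0028135 ,  0.00130087,
       -0.0005351 ]), 'tau': array([ 4.18308537e-04, -5.32650447e+01, -3.53278077e+01,  7.09770690e-02,
        2.35407829e-02, -8.38768142e-05]), 'ee_pos': array([0.21703551, 0.50514653, 0.22396209]), 'eef_rot': array([-3.14059280e+00, -4.15961896e-05,  2.73578142e+00]), 'force': array([ 0.14485988, -0.10877107,  0.43783312]), 'moment': array([ 0.0233014 , -0.06157943, -0.02044785]), 'grip_width': 0.0937133162202381} 0.019
```

View pics/side0.png

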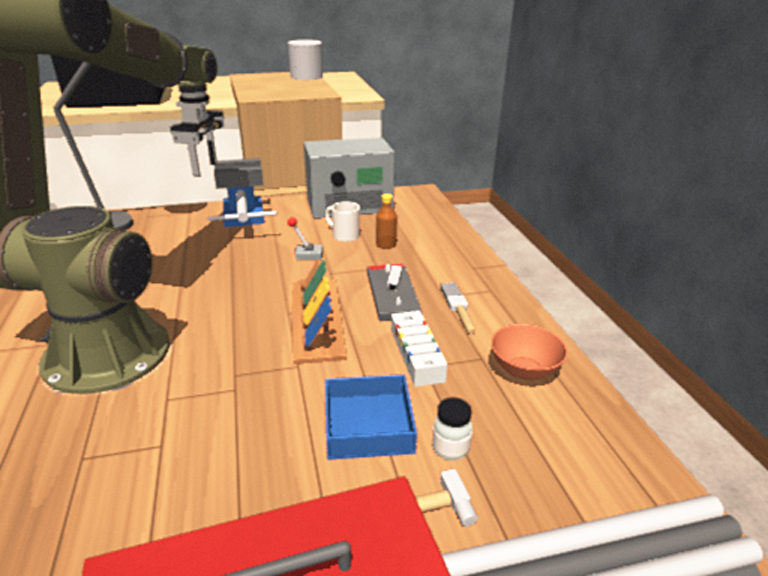

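View pics/top0.png

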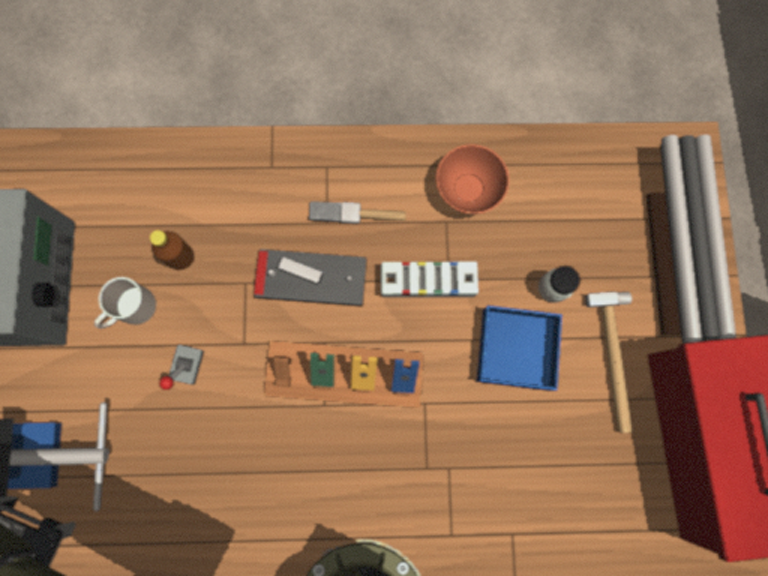

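The side view shows the rack at about (315,320), the base at (395,290), the carrier at (420,350), the tray at (370,415) and the switch at (305,250). The top view shows green, yellow and blue plates at (322,370), (363,373) and (404,377). The bay at (283,370) is empty, so there is no red plate. The carrier is at (430,280), its red slot facing the base's red end. Now I'll measure positions.

```bash
cat > m.py <<'E'
from h import *
def rect(c,m,z,lab):
    # min-area rectangle of masked pixels, corners cast on plane z
    m=m.astype(np.uint8); n,l,s,ce=cv2.connectedComponentsWithStats(m)
    if n<2: print(lab,'none');return
    i=1+np.argmax(s[1:,4]); pts=np.argwhere(l==i)[:,::-1]
    W=np.array([ray(c,u,v,z)[:2] for u,v in pts])
    (x,y),(w,h),a=cv2.minAreaRect((W*1000).astype(np.float32))
    bx=cv2.boxPoints(((x,y),(w,h),a)); e=bx[1]-bx[0] if np.linalg.norm(bx[1]-bx[0])>np.linalg.norm(bx[2]-bx[1]) else bx[2]-bx[1]
    yaw=np.degrees(np.arctan2(-e[0],e[1])); yaw=(yaw+90)%180-90
    print(lab,'c',np.round([x,y],1),'mean',np.round(W.mean(0)*1000,1),'size',round(w,1),round(h,1),'yaw(long=y)',round(yaw,2),'n',len(pts)); return x,y,yaw
E
python3 - <<'E'
from m import *
c=cam('top');P=cloud(c);X,Y,Z=P[...,0],P[...,1],P[...,2]
hsv=cv2.cvtColor(c['pixels'],cv2.COLOR_RGB2HSV);H,S,V=[hsv[...,i].astype(int) for i in range(3)]
for n,(u,v) in dict(table=(250,260),basetop=(230,192),off=(200,180),carr=(262,192),traybot=(345,230),jar=(376,187)).items():
    print(n,P[v,u].round(4))
reg=lambda u0,v0,u1,v1:(lambda m:(m.__setitem__((slice(v0,v1),slice(u0,u1)),True),m)[1])(np.zeros(H.shape,bool))
R=reg(245,165,330,205); rect(c,R&(Z>.035),.045,'carrier')
R=reg(160,160,248,210); rect(c,R&(Z>.018),.025,'base');rect(c,R&(Z>.018)&(Z<.035),.025,'baselow')
rect(c,R&(S<60)&(V>120)&(Z>.035),.049,'offcut')
R=reg(310,195,385,265); rect(c,R&(Z>.035),.05,'tray')
R=reg(170,220,290,275); rect(c,R&(Z>.007)&(Z<.02),.014,'rackfoot'); rect(c,R&(Z>.007),.014,'rackall')
R=reg(110,225,140,262); rect(c,R&(Z>.015)&(Z<.032),.025,'swblock')
R=reg(100,240,125,265); rect(c,R&(S>150)&((H<8)|(H>172)),.10,'ball')
E
```

```text
table [ 0.409  -0.0343  0.0165]
basetop [0.6134 0.0224 0.0236]
off [0.6467 0.1108 0.0473]
carr [ 0.6075 -0.0735  0.0461]
traybot [ 0.4936 -0.3247  0.0067]
jar [ 0.6075 -0.4008  0.0942]
carrier c [ 626.5 -147.7] mean [ 627.6 -147.9] size 189.7 64.3 yaw(long=y) -0.87 n 1090
base c [638.2  91.9] mean [638.3  92.1] size 219.5 101.2 yaw(long=y) -5.39 n 2351
baselow c [638.5  91.9] mean [636.5  89.3] size 219.4 101.0 yaw(long=y) -5.28 n 2060
offcut c [647.5 111.2] mean [647.5 111.2] size 84.8 25.3 yaw(long=y) -23.05 n 240
tray c [ 486.7 -320.6] mean [ 488.3 -324.4] size 152.7 151.7 yaw(long=y) -7.89 n 502
rackfoot c [447.  27.] mean [442.7  32.7] size 314.7 119.1 yaw(long=y) -5.72 n 2561
rackall c [447.  27.] mean [442.7  26.8] size 314.7 119.1 yaw(long=y) -5.72 n 3890
swblock c [466.9 336.6] mean [468.7 334.4] size 52.4 69.6 yaw(long=y) 76.23 n 319
ball c [427.5 351.8] mean [427.6 351.2] size 23.9 22.4 yaw(long=y) -44.37 n 67
```

```bash
cat > g.py <<'E'
from h import *
from scipy.spatial.transform import Rotation as Ro
def down(psi): return Ro.from_euler('z',psi,degrees=True)*Ro.from_euler('x',180,degrees=True)
def rel(pos,R,p0=None,R0=None):
    o=ctrl.get_obs()
    p0=o['ee_pos'] if p0 is None else np.array(p0); R0=Ro.from_euler('xyz',o['eef_rot']) if R0 is None else R0
    d=R0.inv().apply(np.array(pos)-p0); rv=np.degrees((R0.inv()*R).as_rotvec())
    print('turn',rv.round(1),'shift',d.round(4),'rows',max(np.linalg.norm(d)/.05,np.linalg.norm(rv)/8.59).round(1))
def st():
    o=ctrl.get_obs(); print('t',round(o['time_s'],2),'p',o['ee_pos'].round(4),'rpy',np.degrees(o['eef_rot']).round(2),'F',o['force'].round(1),'M',o['moment'].round(2),'w',round(o['grip_width'],4),'q',o['qpos'].round(2))
E
python3 - <<'E'
from m import *; from g import *
c=cam('top');save(c,'t1.png',(160,155,340,280),4);s=cam('side');save(s,'s1.png',(185,165,315,270),6)
rel([.6475,.111,.17],down(67))
E
```

```text
turn [-0.   0.  89.8] shift [-0.5511 -0.1923  0.0543] rows 11.7
```

View pics/t1.png

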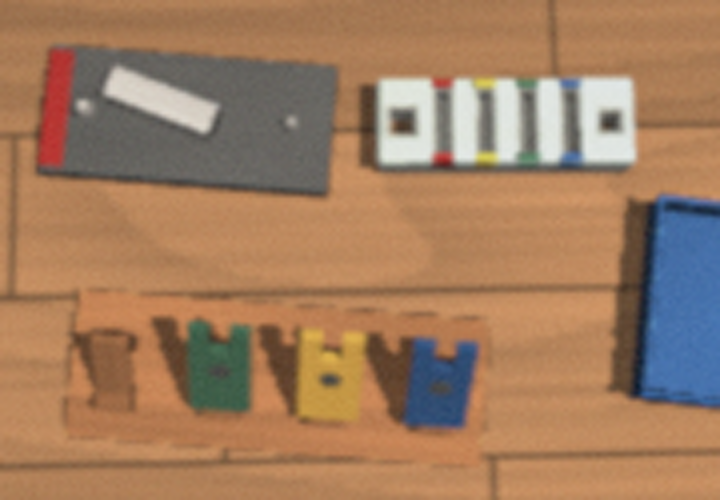

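View pics/s1.png

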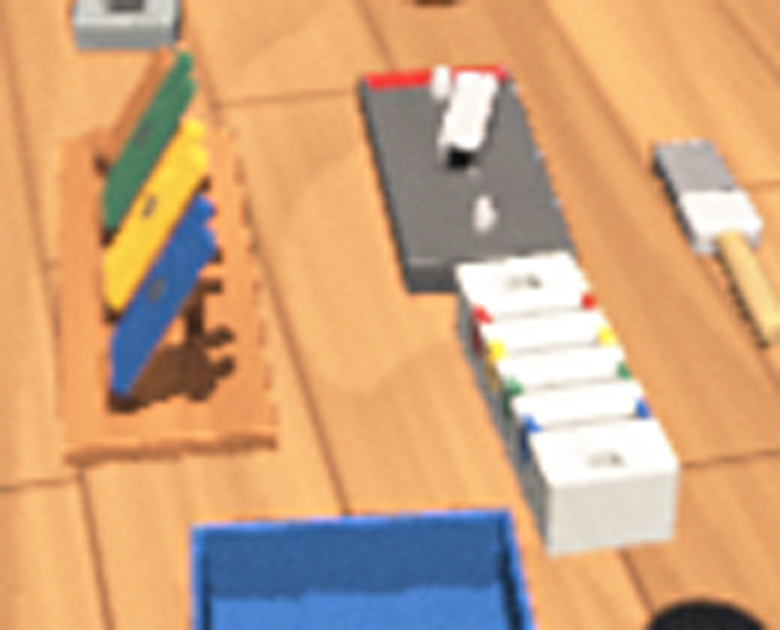

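Both views agree. The offcut lies between the pegs, which in the top crop are at (84,107) and (292,122). The carrier's red end faces +y. Moving over the offcut.

Call:
{"op": "send_rows", "data": {
  "series": [
    [0,0,90,-0.551,-0.192,0.0,1],
    [0,0,90,-0.551,-0.192,0.0,1],
    [0,0,90,-0.551,-0.192,0.0,1],
    [0,0,90,-0.551,-0.192,0.0,1],
    [0,0,90,-0.551,-0.192,0.0,1],
    [0,0,90,-0.551,-0.192,0.0,1],
    [0,0,90,-0.551,-0.192,0.0,1],
    [0,0,90,-0.551,-0.192,0.0,1]
  ]
}}

```text
time_s: 1.05
ee_pos: [0.5134, 0.2336, 0.2245]
eef_rot: [3.141, -0.0, 1.53]
force: [0.5, 1.1, 0.4]
grip_width: 0.0939
```

```bash
python3 - <<'E'
from m import *; from g import *
st(); rel([.6475,.111,.17],down(67))
c=cam('top');s=cam('side')
print(ray(c,233,185.5,.043),ray(c,181,181.75,.043), ray(s,185+485/6,165+200/6,.043),ray(s,185+441/6,165+70/6,.043))
E
```

```text
t 1.05 p [0.5134 0.2336 0.2245] rpy [ 1.7999e+02 -1.0000e-02  8.7640e+01] F [0.5 1.1 0.4] M [-0.08  0.06 -0.03] w 0.0939 q [0.36 0.33 1.48 0.   1.33 0.4 ]
turn [ 0.  -0.  20.6] shift [-0.1169  0.139   0.0545] rows 3.8
[0.62929978 0.01269662 0.043     ] [0.64321133 0.1678597  0.043     ] [0.63207743 0.01278276 0.043     ] [0.64525313 0.16754677 0.043     ]
```

Call:
{"op": "send_rows", "data": {
  "series": [
    [0,0,20.6,-0.117,0.139,0.03,1],
    [0,0,20.6,-0.117,0.139,0.055,1],
    [0,0,20.6,-0.117,0.139,0.055,1],
    [0,0,20.6,-0.117,0.139,0.055,1],
    [0,0,20.6,-0.117,0.139,0.055,1],
    [0,0,20.6,-0.117,0.139,0.055,1],
    [0,0,20.6,-0.117,0.139,0.055,1]
  ]
}}

```text
time_s: 1.85
ee_pos: [0.6465, 0.1147, 0.1701]
eef_rot: [3.141, -0.0, 1.178]
force: [0.5, -0.0, 0.1]
grip_width: 0.0939
```

```bash
python3 - <<'E'
from m import *; from g import *
st(); rel([.6475,.111,.05],down(67))
s=cam('side');save(s,'s2.png',(185,100,315,270),4)
c=cam('top');save(c,'t2.png',(160,100,340,280),3)
E
```

```text
t 1.85 p [0.6465 0.1147 0.1701] rpy [ 1.7997e+02 -3.0000e-02  6.7490e+01] F [ 0.5 -0.   0.1] M [-0.07  0.   -0.05] w 0.0939 q [0.12 0.58 1.25 0.   1.31 0.51]
turn [ 0.  -0.   0.5] shift [-0.0031  0.0023  0.1201] rows 2.4
```

View pics/s2.png

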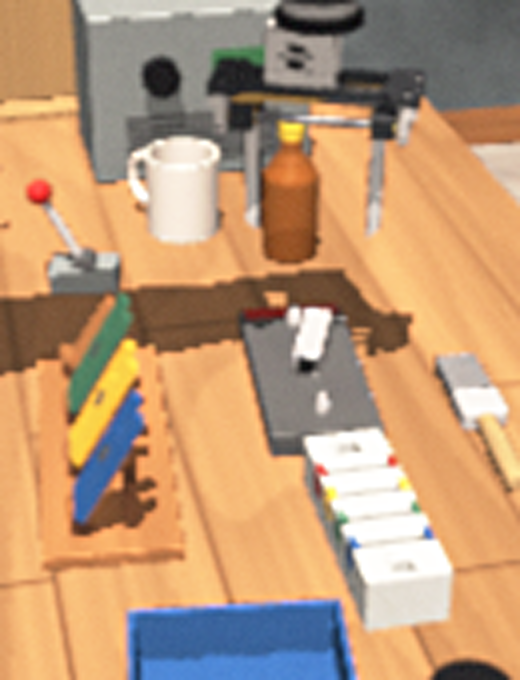

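View pics/t2.png

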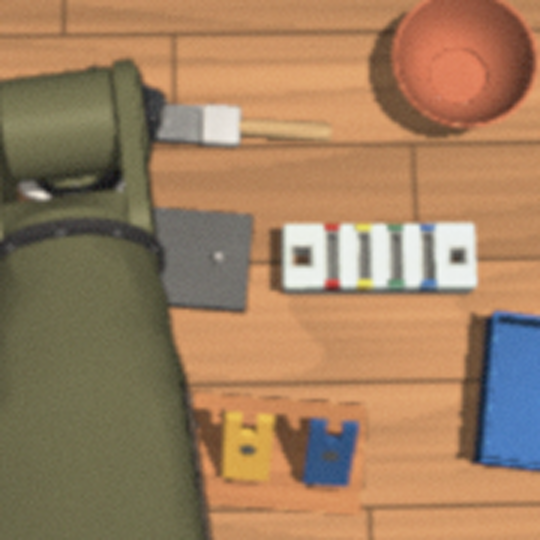

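The side view shows the open gripper above the red end of the base, with the offcut undisturbed at (313,335). Descending.

Call:
{"op": "send_rows", "data": {
  "series": [
    [0,0,0.5,-0.003,0.002,0.03,1],
    [0,0,0.5,-0.003,0.002,0.07,1],
    [0,0,0.5,-0.003,0.002,0.1,1],
    [0,0,0.5,-0.003,0.002,0.12,1],
    [0,0,0.5,-0.003,0.002,0.12,1],
    [0,0,0.5,-0.003,0.002,0.12,-1],
    [0,0,0.5,-0.003,0.002,0.12,-1],
    [0,0,0.5,-0.003,0.002,0.12,-1]
  ],
  "force": 30
}}

```text
time_s: 2.75
ee_pos: [0.6483, 0.1102, 0.0511]
eef_rot: [3.14, -0.001, 1.168]
force: [0.1, 0.4, -0.3]
grip_width: 0.0733
```

```bash
python3 - <<'E'
from m import *; from g import *
st()
s=cam('side');save(s,'s3.png',(185,100,315,270),4)
E
```

```text
t 2.75 p [0.6483 0.1102 0.0511] rpy [ 1.7988e+02 -7.0000e-02  6.6910e+01] F [ 0.1  0.4 -0.3] M [-0.05  0.1   0.05] w 0.0733 q [ 0.11  0.71  1.33 -0.    1.1   0.52]
```

View pics/s3.png

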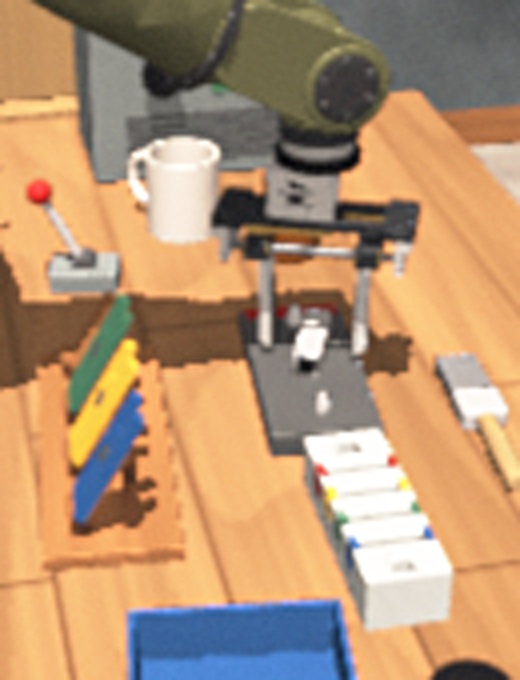

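The fingers straddle the offcut at about (313,335) and are closing at roughly 70 mm/s. They need more time, then I'll lift.

Call:
{"op": "send_rows", "data": {
  "series": [
    [0,0,0,0,0,0,-1],
    [0,0,0,0,0,0,-1],
    [0,0,0,0,0,0,-1],
    [0,0,0,0,0,0,-1],
    [0,0,0,0,0,0,-1],
    [0,0,0,0,0,0,-1],
    [0,0,0,0,0,0,-1],
    [0,0,0,0,0,-0.03,-1]
  ],
  "force": 30
}}

```text
time_s: 3.6
ee_pos: [0.6457, 0.1097, 0.0757]
eef_rot: [-3.135, 0.004, 1.168]
force: [-0.5, -0.6, -1.7]
grip_width: 0.0238
```

```bash
python3 - <<'E'
from g import *
st(); rel([.487,-.32,.16],down(82)); rel([.487,-.32,.16],down(45))
E
```

```text
t 3.6 p [0.6457 0.1097 0.0757] rpy [-179.64    0.2    66.9 ] F [-0.5 -0.6 -1.7] M [-0.06  0.08  0.02] w 0.0238 q [ 0.11  0.68  1.32 -0.    1.15  0.52]
turn [ -0.4   0.2 -15.1] shift [-0.4578  0.0222 -0.0828] rows 9.3
turn [-0.3  0.3 21.9] shift [-0.4578  0.0222 -0.0828] rows 9.3
```

Call:
{"op": "send_rows", "data": {
  "series": [
    [0,0,0,0,0,-0.045,-1],
    [0,0,0,0,0,-0.083,-1],
    [0,0,-15,-0.458,0.022,-0.083,-1],
    [0,0,-15,-0.458,0.022,-0.083,-1],
    [0,0,-15,-0.458,0.022,-0.083,-1],
    [0,0,-15,-0.458,0.022,-0.083,-1],
    [0,0,-15,-0.458,0.022,-0.083,-1],
    [0,0,-15,-0.458,0.022,-0.083,-1]
  ]
}}

```text
time_s: 4.4
ee_pos: [0.5423, -0.1729, 0.1625]
eef_rot: [3.142, 0.0, 1.429]
force: [0.7, -0.3, -1.5]
grip_width: 0.0237
```

```bash
python3 - <<'E'
from g import *
st(); rel([.487,-.32,.16],down(82))
E
```

```text
t 4.4 p [ 0.5423 -0.1729  0.1625] rpy [180.    0.   81.9] F [ 0.7 -0.3 -1.5] M [-0.05  0.05 -0.02] w 0.0237 q [-0.37  0.4   1.54 -0.    1.21 -0.23]
turn [ 0.   0.  -0.1] shift [-0.1535 -0.0341  0.0025] rows 3.1
```

Call:
{"op": "send_rows", "data": {
  "series": [
    [0,0,0,-0.14,-0.03,0,-1],
    [0,0,0,-0.14,-0.03,0,-1],
    [0,0,0,-0.14,-0.03,0,-1],
    [0,0,0,-0.14,-0.03,0,-1],
    [0,0,0,-0.14,-0.03,0,-1]
  ]
}}

```text
time_s: 4.9
ee_pos: [0.4936, -0.3061, 0.1622]
eef_rot: [-3.141, -0.0, 1.428]
force: [0.6, -0.4, -1.7]
grip_width: 0.0237
```

```bash
python3 - <<'E'
from g import *
st(); rel([.487,-.32,.04],down(82))
s=cam('side');save(s,'s4.png',(185,150,335,350),3)
E
```

```text
t 4.9 p [ 0.4936 -0.3061  0.1622] rpy [-1.7998e+02 -2.0000e-02  8.1790e+01] F [ 0.6 -0.4 -1.7] M [-0.07  0.05 -0.03] w 0.0237 q [-0.62  0.42  1.5   0.    1.22 -0.48]
turn [-0.  -0.  -0.2] shift [-0.0148 -0.0045  0.1222] rows 2.5
```

View pics/s4.png

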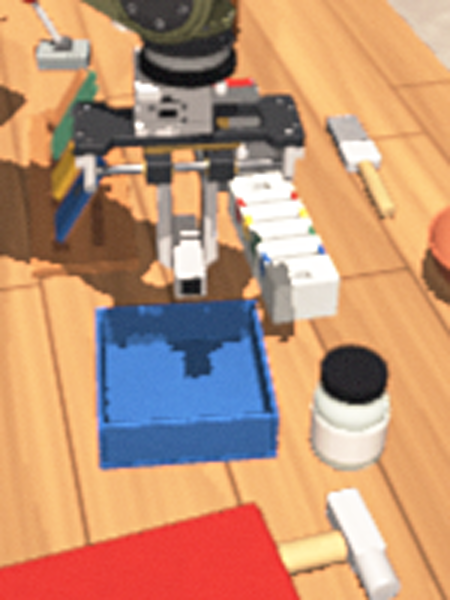

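The side view shows the offcut held at (188,275), above the tray's far half. Moving to the tray centre and lowering.

Call:
{"op": "send_rows", "data": {
  "series": [
    [0,0,0,-0.015,-0.005,0.03,-1],
    [0,0,0,-0.015,-0.005,0.07,-1],
    [0,0,0,-0.015,-0.005,0.1,-1],
    [0,0,0,-0.015,-0.005,0.122,-1],
    [0,0,0,-0.015,-0.005,0.122,-1],
    [0,0,0,-0.015,-0.005,0.122,0],
    [0,0,0,-0.015,-0.005,0.122,0],
    [0,0,0,-0.015,-0.005,0.122,0]
  ]
}}

```text
time_s: 5.75
ee_pos: [0.4876, -0.3199, 0.042]
eef_rot: [3.139, 0.001, 1.43]
force: [0.2, 0.5, 0.2]
grip_width: 0.0441
```

Call:
{"op": "send_rows", "data": {
  "series": [
    [0,0,0,0,0,0,0],
    [0,0,0,0,0,-0.04,0],
    [0,0,0,0,0,-0.09,0],
    [0,0,0,0,0,-0.13,1],
    [0,0,0,0.02,-0.05,-0.13,1],
    [0,0,0,0.07,-0.07,-0.13,1],
    [0,0,0,0.07,-0.07,-0.13,1]
  ]
}}

```text
time_s: 6.45
ee_pos: [0.4259, -0.2376, 0.1712]
eef_rot: [3.141, -0.0, 1.43]
force: [0.5, -0.2, -0.6]
grip_width: 0.0753
```

```bash
cat > look.py <<'E'
from m import *; from g import *
def regm(H,u0,v0,u1,v1):
    m=np.zeros(H.shape,bool);m[v0:v1,u0:u1]=1;return m
def carr(tag,box=(240,150,345,230)):
    c=cam('top');Z=cloud(c)[...,2]
    R=regm(Z,*box); px=c['pixels'].astype(int); 
    return rect(c,R&(Z>.035)&(Z<.06),.045,'carrier '+tag),c
E
python3 - <<'E'
from look import *
st(); _,c=carr('',); save(c,'t5.png',None,1.5)
E
```

```text
t 6.45 p [ 0.4259 -0.2376  0.1712] rpy [ 1.7998e+02 -1.0000e-02  8.1940e+01] F [ 0.5 -0.2 -0.6] M [-0.02  0.08  0.03] w 0.0753 q [-0.58  0.22  1.76  0.    1.17 -0.44]
carrier  c [ 626.5 -147.7] mean [ 627.6 -147.4] size 189.7 64.3 yaw(long=y) -0.87 n 1086
```

View pics/t5.png

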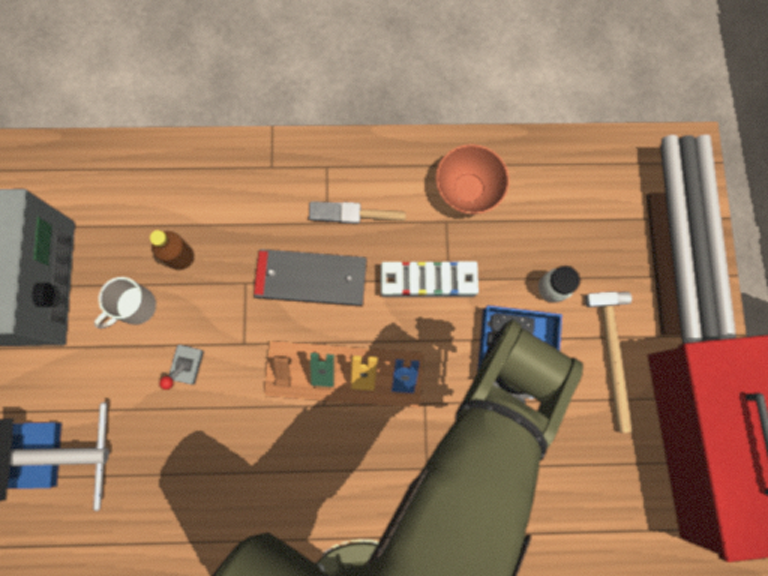

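The top view shows the base clear, with pegs at (271,272) and (349,278). The carrier is unmoved; the arm hides the tray. Refining the pegs and carrier in both views.

```bash
python3 - <<'E'
from look import *
for n in('top','side'):
    c=cam(n);P=cloud(c);Z=P[...,2];px=c['pixels'].astype(int);S=px.max(2)-px.min(2)
    uv=np.array([proj(c,[.638+a,.092+b,.025]) for a in(-.06,.06) for b in(-.12,.12)]); u0,v0=uv.min(0).astype(int);u1,v1=uv.max(0).astype(int)
    R=regm(Z,u0,v0,u1,v1)
    inb=R&(abs(P[...,0]-.638)<.065)&(abs(P[...,1]-.092)<.13)&(Z>.015)&(Z<.045)
    rect(c,inb,.025,n+' base')
    top=R&(px.min(2)>110)&(S<40)&(abs(P[...,0]-.638)<.045)&(abs(P[...,1]-.092)<.1)
    k,l,s,ce=cv2.connectedComponentsWithStats(top.astype(np.uint8))
    for i in range(1,k):
        if s[i,4]>3:
            zz=P[l==i]; print(n,'peg',s[i],ce[i].round(1),ray(c,*ce[i],.036).round(4),'cloudmean',zz.mean(0).round(4))
    uv=np.array([proj(c,[.6265+a,-.1477+b,z]) for a in(-.04,.04) for b in(-.1,.1) for z in (0,.045)]); u0,v0=uv.min(0).astype(int);u1,v1=uv.max(0).astype(int)
    R=regm(Z,u0,v0,u1,v1)
    rect(c,R&(abs(Z-.045)<.006)&(abs(P[...,0]-.6265)<.06)&(abs(P[...,1]+.1477)<.115),.045,n+' carr')
    save(c,n+'6.png',(u0-3,v0-3,u1+3,v1+3),5)
rel([.6265,-.148,.15],down(89.1))
E
```

```text
top base c [638.2  91.9] mean [637.9  91.9] size 219.7 101.2 yaw(long=y) -5.42 n 2358
top peg [179 179   5   6  22] [181.  181.3] [0.6461 0.1687 0.036 ] cloudmean [0.6452 0.1682 0.0398]
top peg [231 183   5   5  16] [232.9 185. ] [0.6323 0.0132 0.036 ] cloudmean [0.6324 0.0132 0.0357]
top peg [223 196   3   3   5] [223.8 196.8] [0.5967 0.0407 0.036 ] cloudmean [0.5984 0.0411 0.0268]
top carr c [ 626.5 -147.7] mean [ 627.8 -147.5] size 189.7 64.3 yaw(long=y) -0.87 n 1026
side base c [634.7  88.8] mean [636.4  75.8] size 236.0 101.1 yaw(long=y) -5.44 n 825
side peg [249 176  31  32 614] [263. 193.] [0.6346 0.06   0.036 ] cloudmean [0.639  0.0765 0.0266]
side carr c [ 625.6 -149.2] mean [ 625.5 -155.7] size 200.6 66.7 yaw(long=y) -0.61 n 754
turn [ 0.1  0.  -7.2] shift [0.1198 0.1835 0.0214] rows 4.4
```

Call:
{"op": "send_rows", "data": {
  "series": [
    [0,0,-7.2,0.12,0.183,0.02,1],
    [0,0,-7.2,0.12,0.183,0.02,1],
    [0,0,-7.2,0.12,0.183,0.02,1],
    [0,0,-7.2,0.12,0.183,0.02,1],
    [0,0,-7.2,0.12,0.183,0.02,1],
    [0,0,-7.2,0.12,0.183,0.02,1],
    [0,0,-7.2,0.12,0.183,0.02,1]
  ]
}}

```text
time_s: 7.3
ee_pos: [0.6256, -0.1483, 0.1496]
eef_rot: [-3.141, -0.0, 1.555]
force: [0.6, -0.6, -0.1]
grip_width: 0.0943
```

```bash
python3 - <<'E'
from look import *
st(); s=cam('side');save(s,'s7.png',(185,120,335,320),3); c=cam('top');save(c,'t7.png',(160,120,390,290),3)
rel([.6265,-.1477,.03],down(89.1))
E
```

```text
t 7.3 p [ 0.6256 -0.1483  0.1496] rpy [-1.7994e+02 -1.0000e-02  8.9090e+01] F [ 0.6 -0.6 -0.1] M [-0.08  0.1  -0.01] w 0.0943 q [-0.29  0.57  1.31 -0.    1.26 -0.27]
turn [-0.   0.  -0.1] shift [0.001  0.0014 0.1205] rows 2.4
```

View pics/s7.png

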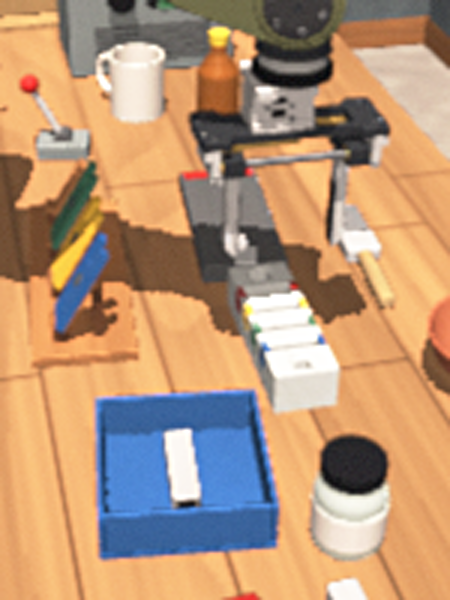

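View pics/t7.png

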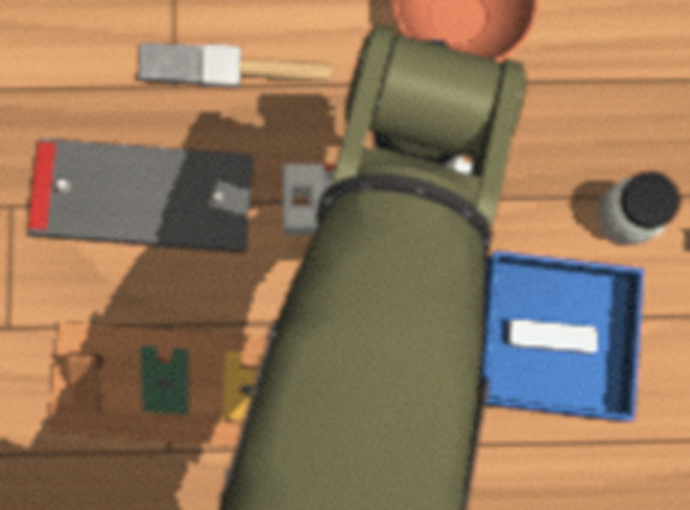

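The offcut lies in the tray at (552,336) in the top crop. The carrier sits under the open jaws and hasn't been knocked. Descending.

Call:
{"op": "send_rows", "data": {
  "series": [
    [0,0,0,0.001,0.001,0.03,1],
    [0,0,0,0.001,0.001,0.07,1],
    [0,0,0,0.001,0.001,0.1,1],
    [0,0,0,0.001,0.001,0.12,1],
    [0,0,0,0.001,0.001,0.12,1],
    [0,0,0,0.001,0.001,0.12,-1],
    [0,0,0,0.001,0.001,0.12,-1],
    [0,0,0,0.001,0.001,0.12,-1]
  ],
  "force": 40
}}

```text
time_s: 8.2
ee_pos: [0.6271, -0.1469, 0.032]
eef_rot: [3.139, 0.001, 1.555]
force: [-1.1, -0.3, 0.6]
grip_width: 0.0733
```

Call:
{"op": "send_rows", "data": {
  "series": [
    [0,0,0,0,0,0,-1],
    [0,0,0,0,0,0,-1],
    [0,0,0,0,0,0,-1],
    [0,0,0,0,0,0,-1],
    [0,0,0,0,0,0,-1]
  ],
  "force": 40
}}

```text
time_s: 8.7
ee_pos: [0.6273, -0.1467, 0.0316]
eef_rot: [3.14, 0.001, 1.555]
force: [0.5, -0.4, 5.9]
grip_width: 0.0637
```

```bash
python3 - <<'E'
from look import *
st()
s=cam('side');P=cloud(s);Z=P[...,2];save(s,'s8.png',(240,200,320,270),8)
E
```

```text
t 8.7 p [ 0.6273 -0.1467  0.0316] rpy [1.7988e+02 4.0000e-02 8.9100e+01] F [ 0.5 -0.4  5.9] M [-0.09 -0.11  0.03] w 0.0637 q [-0.29  0.71  1.39 -0.    1.04 -0.27]
```

View pics/s8.png

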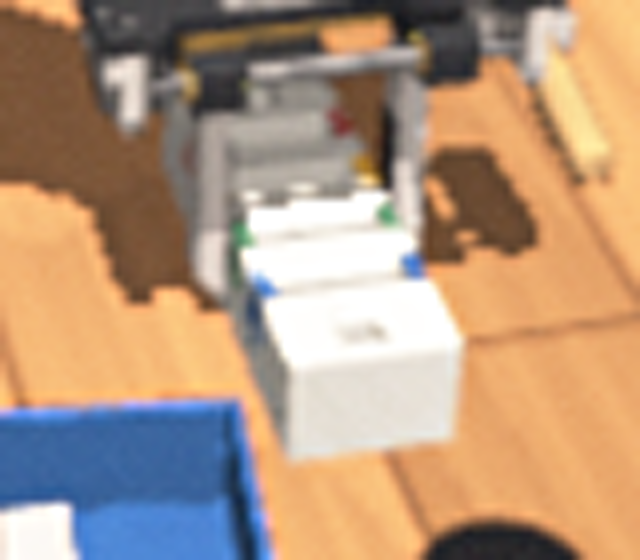

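The carrier is gripped at mid-length, 63.7 mm wide. Lifting and moving above the pegs.

```bash
python3 - <<'E'
from look import *
rel([.6383,.0927,.105],down(84.6))
E
```

```text
turn [0.1 0.  4.5] shift [ 0.2395  0.0074 -0.0736] rows 5.0
```

Call:
{"op": "send_rows", "data": {
  "series": [
    [0,0,0,0,0,-0.02,-1],
    [0,0,0,0,0,-0.05,-1],
    [0,0,0,0,0,-0.0735,-1],
    [0,0,4.5,0.05,0.0074,-0.0735,-1],
    [0,0,4.5,0.1,0.0074,-0.0735,-1],
    [0,0,4.5,0.15,0.0074,-0.0735,-1],
    [0,0,4.5,0.2,0.0074,-0.0735,-1],
    [0,0,4.5,0.2395,0.0074,-0.0735,-1]
  ]
}}

```text
time_s: 9.55
ee_pos: [0.6366, 0.0955, 0.1028]
eef_rot: [-3.139, 0.0, 1.478]
force: [0.4, -0.9, -7.5]
grip_width: 0.064
```

Call:
{"op": "send_rows", "data": {
  "series": [
    [0,0,0,0,0,0,-1],
    [0,0,0,0,0,0,-1],
    [0,0,0,0,0,0,-1]
  ]
}}

```text
time_s: 9.85
ee_pos: [0.6374, 0.0919, 0.1032]
eef_rot: [-3.14, 0.001, 1.476]
force: [-0.2, -0.3, -7.0]
grip_width: 0.0637
```

```bash
python3 - <<'E'
from look import *
st(); rel([.6383,.0927,.105],down(84.6))
s=cam('side');save(s,'s9.png',(230,140,320,220),8)
c=cam('top');save(c,'t9.png',(160,150,260,220),7)
E
```

```text
t 9.85 p [0.6374 0.0919 0.1032] rpy [-1.7991e+02  3.0000e-02  8.4550e+01] F [-0.2 -0.3 -7. ] M [-0.09  0.08 -0.01] w 0.0637 q [ 0.09  0.62  1.35 -0.    1.17  0.18]
turn [-0.1  0.  -0. ] shift [ 0.0009  0.0008 -0.0018] rows 0.0
```

View pics/s9.png

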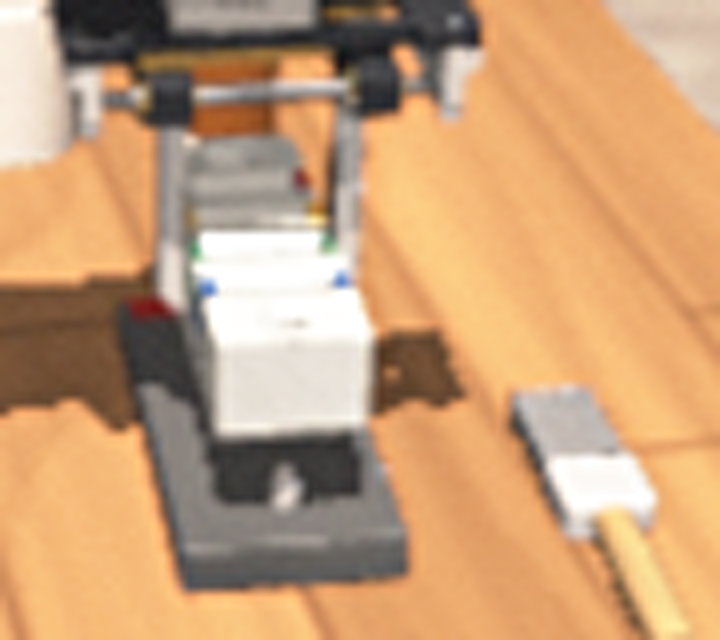

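View pics/t9.png

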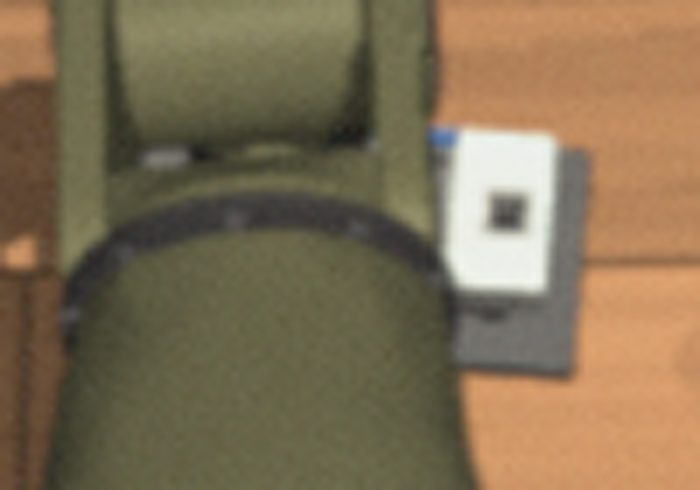

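The carrier hovers over the base; the top crop shows its blue-end hole at (508,212). Checking that hole against the thin peg.

```bash
python3 - <<'E'
from look import *
c=cam('top')
g=c['pixels'].astype(int).sum(2)
R=regm(g,228,176,238,185); m=R&(g<330); v,u=np.nonzero(m); print('hole',u.mean(),v.mean(),len(u), ray(c,u.mean(),v.mean(),.1166).round(4))
P=cloud(c);Z=P[...,2]
R=regm(g,222,160,250,200);rect(c,R&(Z>.105)&(Z<.13)&(c['pixels'].min(2)>40),.1166,'carr end'); m=R&(Z>.105)&(Z<.13);print(Z[m].mean())
W=np.array([ray(c,u,v,.1166)[:2] for v,u in np.argwhere(m)]); print(W.min(0),W.max(0))
yaw=np.radians(-5.45);
for nm,a in(('TCP-1mm',np.array([.6374,.0909])),('base',np.array([.6383,.0915]))): print(nm,'thin',a-.078*np.array([-np.sin(yaw),np.cos(yaw)]))
E
```

```text
hole 232.0 180.0 9 [0.6296 0.014  0.1166]
carr end c [631.3  18.3] mean [632.1  17.2] size 48.2 66.5 yaw(long=y) 89.08 n 317
0.11767432414190801
[ 0.59778562 -0.00622243] [0.66492291 0.04196391]
TCP-1mm thin [0.62999179 0.0132526 ]
base thin [0.63089179 0.0138526 ]
```

Call:
{"op": "send_rows", "data": {
  "series": [
    [0,0,0,0.001,0.001,0.01,-1],
    [0,0,0,0.001,0.001,0.02,-1],
    [0,0,0,0.001,0.001,0.027,-1],
    [0,0,0,0.001,0.001,0.03,-1],
    [0,0,0,0.001,0.001,0.033,-1],
    [0,0,0,0.001,0.001,0.033,-1]
  ]
}}

```text
time_s: 10.6
ee_pos: [0.6388, 0.0937, 0.0706]
eef_rot: [-3.141, 0.0, 1.477]
force: [0.5, 0.2, -7.3]
grip_width: 0.0639
```

```bash
python3 - <<'E'
from look import *
st()
E
```

```text
t 10.6 p [0.6388 0.0937 0.0706] rpy [-179.98    0.     84.6 ] F [ 0.5  0.2 -7.3] M [0.   0.09 0.  ] w 0.0639 q [0.09 0.66 1.36 0.   1.12 0.18]
```

Call:
{"op": "send_rows", "data": {
  "series": [
    [0,0,0,-0.0007,-0.0004,0.003,-1],
    [0,0,0,-0.0007,-0.0004,0.006,-1],
    [0,0,0,-0.0007,-0.0004,0.008,-1],
    [0,0,0,-0.0007,-0.0004,0.01,-1],
    [0,0,0,-0.0007,-0.0004,0.012,-1],
    [0,0,0,-0.0007,-0.0004,0.012,-1]
  ]
}}

```text
time_s: 11.2
ee_pos: [0.6383, 0.093, 0.0586]
eef_rot: [-3.141, 0.0, 1.476]
force: [0.1, 0.9, -7.6]
grip_width: 0.0639
```

```bash
python3 - <<'E'
from look import *
st()
E
```

```text
t 11.2 p [0.6383 0.093  0.0586] rpy [-1.7997e+02  1.0000e-02  8.4600e+01] F [ 0.1  0.9 -7.6] M [-0.1   0.1  -0.02] w 0.0639 q [ 0.09  0.68  1.37 -0.    1.09  0.18]
```

It slid on freely, with about 2 mm left. Lower the rest, then release.

Call:
{"op": "send_rows", "data": {
  "series": [
    [0,0,0,0,0,0.001,-1],
    [0,0,0,0,0,0.002,-1],
    [0,0,0,0,0,0.003,-1],
    [0,0,0,0,0,0.003,-1]
  ]
}}

```text
time_s: 11.6
ee_pos: [0.6385, 0.0931, 0.0566]
eef_rot: [3.141, -0.0, 1.477]
force: [-3.3, -0.4, 0.4]
grip_width: 0.0643
```

Call:
{"op": "send_rows", "data": {
  "series": [
    [0,0,0,0,0,0,1],
    [0,0,0,0,0,0,1],
    [0,0,0,0,0,0,1],
    [0,0,0,0,0,0,1],
    [0,0,0,0,0,-0.03,1],
    [0,0,0,0,0,-0.08,1],
    [0,0,0,0,0,-0.12,1],
    [0,0,0,0,0,-0.15,1]
  ]
}}

```text
time_s: 12.4
ee_pos: [0.6388, 0.0931, 0.2092]
eef_rot: [3.139, -0.001, 1.476]
force: [0.1, 0.4, 0.1]
grip_width: 0.0942
```

```bash
python3 - <<'E'
from look import *
st()
c=cam('side');save(c,'s10.png',(225,140,315,230),7)
P=cloud(c);Z=P[...,2];m=(abs(P[...,0]-.638)<.03)&(abs(P[...,1]-.092)<.1)&(Z<.08); print('ztop',np.percentile(Z[m],[50,75,90]).round(4))
E
```

```text
t 12.4 p [0.6388 0.0931 0.2092] rpy [ 1.7983e+02 -3.0000e-02  8.4600e+01] F [0.1 0.4 0.1] M [-0.08  0.16  0.05] w 0.0942 q [ 0.09  0.53  1.24 -0.    1.37  0.18]
ztop [0.0688 0.0711 0.0721]
```

View pics/s10.png

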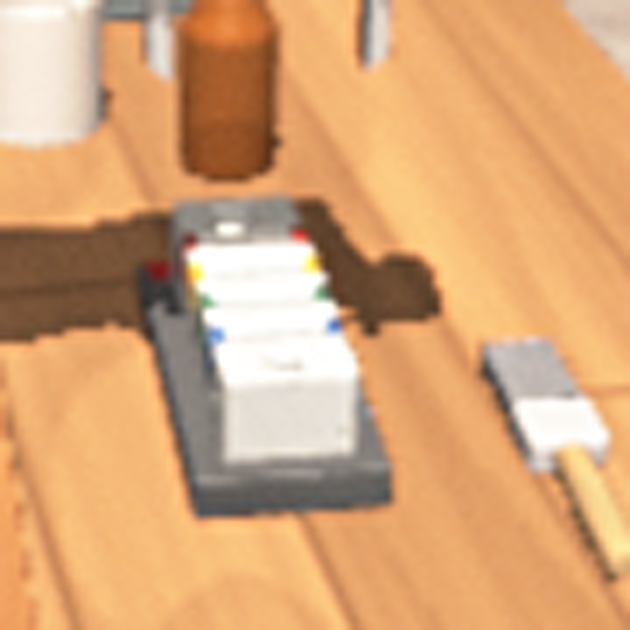

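The carrier is fully home: its top reads 0.070, and its underside lies flush on the base. Moving clear of the rack to measure the plates.

```bash
python3 - <<'E'
from look import *
rel([.42,-.25,.28],down(0))
E
```

```text
turn [ 0.3 -0.4 84.6] shift [-0.3623 -0.1861 -0.0683] rows 9.8
```

Call:
{"op": "send_rows", "data": {
  "series": [
    [0,0,85,-0.362,-0.186,-0.07,1],
    [0,0,85,-0.362,-0.186,-0.07,1],
    [0,0,85,-0.362,-0.186,-0.07,1],
    [0,0,85,-0.362,-0.186,-0.07,1],
    [0,0,85,-0.362,-0.186,-0.07,1],
    [0,0,85,-0.362,-0.186,-0.07,1],
    [0,0,85,-0.362,-0.186,-0.07,1],
    [0,0,85,-0.362,-0.186,-0.07,1]
  ]
}}

```text
time_s: 13.25
ee_pos: [0.4246, -0.2405, 0.2742]
eef_rot: [3.141, -0.0, 0.27]
force: [0.4, -0.3, 0.0]
grip_width: 0.0942
```

Call:
{"op": "send_rows", "data": {
  "series": [
    [0,0,12,-0.01,-0.03,0,0.35],
    [0,0,12,-0.01,-0.03,0,0.35],
    [0,0,12,-0.01,-0.03,0,0.35]
  ]
}}

```text
time_s: 13.55
ee_pos: [0.4079, -0.2131, 0.274]
eef_rot: [3.141, -0.001, 0.066]
force: [0.0, -0.6, 0.1]
grip_width: 0.0735
```

```bash
cat > pl.py <<'E'
from look import *
HU=dict(green=(60,95),yellow=(18,33),blue=(100,125),red=None)
def plates(c,n,yaw):
    P=cloud(c);px=c['pixels'];hsv=cv2.cvtColor(px,cv2.COLOR_RGB2HSV);H,S,V=[hsv[...,i].astype(int) for i in range(3)]
    th=np.radians(yaw);ex=np.array([np.cos(th),np.sin(th),0]);ey=np.array([-np.sin(th),np.cos(th),0])
    box=(abs((P-[.447,.027,0])@ex)<.07)&(abs((P-[.447,.027,0])@ey)<.16)&(P[...,2]>.012)
    for k,h in HU.items():
        m=((H<8)|(H>174))&(S>150) if h is None else (H>=h[0])&(H<=h[1])&(S>(170 if k=='yellow' else 90))
        m&=box; m=cv2.morphologyEx(m.astype(np.uint8),cv2.MORPH_OPEN,np.ones((2,2)))>0
        q=P[m]
        if len(q)<15: print(n,k,'none',len(q));continue
        r=q-[.447,.027,0]; a=r@ex;b=r@ey;z=r[:,2]
        C=np.c_[a,b,z]; 
        s=a*.5+z*np.cos(np.pi/6); d=a*np.cos(np.pi/6)-z*.5
        print(n,k,len(q),'b range',b.min().round(4),b.max().round(4),'mid',((b.min()+b.max())/2).round(4),'pct',np.percentile(b,[5,95]).round(4),'s',s.min().round(4),s.max().round(4),'d',np.percentile(d,[10,50,90]).round(4),'fit tilt',np.degrees(np.arctan(np.polyfit(z,a,1)[0])).round(1))
E
python3 - <<'E'
from pl import *
st()
for n in('top','side'):
    c=cam(n);save(c,n[0]+'11.png',(160,215,300,285) if n=='top' else (185,160,245,250),5.5)
    plates(c,n,-5.7)
    P=cloud(c);Z=P[...,2]
    if n=='top':
        R=regm(Z,165,222,290,272); m=R&(Z>.006)&(abs(P[...,0]-.447)<.09)
        rect(c,m,.014,'rack')
E
```

```text
t 13.55 p [ 0.4079 -0.2131  0.274 ] rpy [ 1.7997e+02 -4.0000e-02  3.7600e+00] F [ 0.  -0.6  0.1] M [0.08 0.15 0.01] w 0.0735 q [-0.56  0.06  1.69  0.    1.39  0.94]
top green none 0
top yellow none 0
top blue 225 b range -0.139 -0.1002 mid -0.1196 pct [-0.1367 -0.1019] s 0.0158 0.1183 d [-0.0475 -0.046  -0.0444] fit tilt 30.0
top red none 0
rack c [442.   27.6] mean [442.6  26.8] size 313.7 115.0 yaw(long=y) -4.81 n 3898
side green 36 b range -0.0158 0.2248 mid 0.1045 pct [0.0071 0.2134] s 0.0126 0.1161 d [-0.0489 -0.0441 -0.036 ] fit tilt 10.5
side yellow 170 b range -0.1024 0.146 mid 0.0218 pct [-0.0974  0.0927] s 0.0035 0.1166 d [-0.0489 -0.0453 -0.0193] fit tilt 10.8
side blue 162 b range -1.0741 0.0558 mid -0.5091 pct [-0.1408 -0.0503] s 0.0031 0.6283 d [-0.0484 -0.0445 -0.0221] fit tilt -0.0
side red none 0
```

View pics/t11.png

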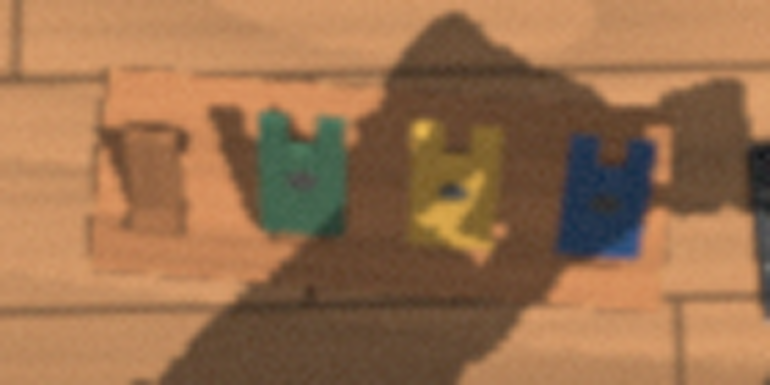

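View pics/s11.png

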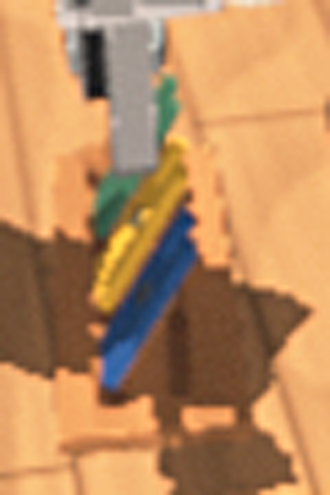

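Top crop: the plates stand at green (300,180), yellow (455,190) and blue (605,195), and the first bay is empty at (155,180). The arm's shadow is disturbing the hue masks, so I'll segment by bay and depth instead.

```bash
python3 - <<'E'
from pl import *
c=cam('top');P=cloud(c);px=c['pixels'];hsv=cv2.cvtColor(px,cv2.COLOR_RGB2HSV)
for k,(u,v) in dict(green=(160+300/5.5,215+200/5.5),yellow=(160+430/5.5,215+225/5.5)).items(): u=int(u);v=int(v);print(k,px[v,u],hsv[v,u],P[v,u])
# by depth: above-foot points lying on the leaning front plane
for yaw in(-4.8,-5.7):
    th=np.radians(yaw);ex=np.array([np.cos(th),np.sin(th),0]);ey=np.array([-np.sin(th),np.cos(th),0])
    r=P-[.447,.027,0];a=r@ex;b=r@ey;z=r[...,2];s=a*.5+z*.866;d=a*.866-z*.5
    m0=regm(z,165,222,290,275)&(abs(d+.046)<.006)&(z>.024)
    n,l,st_,ce=cv2.connectedComponentsWithStats(m0.astype(np.uint8))
    for i in range(1,n):
        if st_[i,4]>60:
            m=l==i; (x,y),(w,h),an=cv2.minAreaRect((np.c_[b[m],s[m]]*1000).astype(np.float32))
            print(yaw,st_[i],'b',round(x,1),'s',round(y,1),'size',round(w,1),round(h,1),round(an,1),'d',np.median(d[m]).round(4),'xyz',P[m].mean(0).round(4))
E
```

```text
green [ 69 102  80] [ 70  83 102] [0.4345507  0.06846881 0.06896974]
yellow [201 155  70] [ 19 166 201] [0.42262219 0.00062568 0.05437026]
-4.8 [207 235  16  25 329] b 38.8 s 65.9 size 42.8 111.3 0.0 d -0.0462 xyz [0.4435 0.0658 0.0806]
-4.8 [235 237  17  25 327] b -40.9 s 64.7 size 111.6 43.8 88.8 d -0.0468 xyz [ 0.4363 -0.0119  0.0807]
-4.8 [261 239  19  25 338] b -117.9 s 62.7 size 44.3 109.8 0.3 d -0.0475 xyz [ 0.4293 -0.0894  0.0807]
-5.7 [207 235  16  25 330] b 38.7 s 65.6 size 111.4 42.8 89.5 d -0.0466 xyz [0.4438 0.0658 0.0809]
-5.7 [235 237  17  25 326] b -41.0 s 65.0 size 111.6 43.8 88.3 d -0.0462 xyz [ 0.4362 -0.0119  0.0806]
-5.7 [261 240  19  24 331] b -117.9 s 63.7 size 109.9 44.3 90.0 d -0.0459 xyz [ 0.4285 -0.0895  0.0798]
```

```bash
cat >> pl.py <<'E'
RY=-5.6
def grasp(b,s,d=-.0422):
    th=np.radians(RY);ex=np.array([np.cos(th),np.sin(th),0]);ey=np.array([-np.sin(th),np.cos(th),0])
    p=np.sin(np.pi/6)*ex+np.array([0,0,np.cos(np.pi/6)])
    a=s*.5+d*.866; z=s*.866-d*.5
    pos=np.array([.447,.027,0])+a*ex+b*ey+np.array([0,0,z])
    zt=-p; yt=-ey; xt=np.cross(yt,zt)
    return pos,Ro.from_matrix(np.c_[xt,yt,zt])
E
python3 - <<'E'
from pl import *
st()
for s in(.19,.077):
    p,R=grasp(-.0405,s); print(p.round(4),np.degrees(R.as_euler('xyz'))); rel(p,R)
E
```

```text
t 13.7 p [ 0.4085 -0.2129  0.2736] rpy [-180.     -0.      3.98] F [-0.   0.2  0.2] M [-0.08  0.14  0.02] w 0.0641 q [-0.56  0.06  1.69  0.    1.39  0.94]
[ 0.5012 -0.019   0.1856] [180.   30.   -5.6]
turn [  2.5 -29.9   9.4] shift [ 0.106 -0.187  0.088] rows 4.6
[ 0.445  -0.0135  0.0878] [180.   30.   -5.6]
turn [  2.5 -29.9   9.4] shift [ 0.0503 -0.1964  0.1859] rows 5.5
```

Call:
{"op": "send_rows", "data": {
  "series": [
    [2.5,-30,9.4,0.106,-0.187,0.0,0.3],
    [2.5,-30,9.4,0.106,-0.187,0.0,0.3],
    [2.5,-30,9.4,0.106,-0.187,0.0,0.3],
    [2.5,-30,9.4,0.106,-0.187,0.0,0.3],
    [2.5,-30,9.4,0.106,-0.187,0.0,0.3],
    [2.5,-30,9.4,0.106,-0.187,0.088,0.3],
    [2.5,-30,9.4,0.106,-0.187,0.088,0.3],
    [2.5,-30,9.4,0.106,-0.187,0.088,0.3]
  ]
}}

```text
time_s: 14.5
ee_pos: [0.4998, -0.0191, 0.1817]
eef_rot: [-3.141, 0.532, -0.099]
force: [-0.4, 0.2, -0.5]
grip_width: 0.061
```

```bash
python3 - <<'E'
from pl import *
st()
s=cam('side');save(s,'s12.png',(165,90,315,260),4)
p,R=grasp(-.0405,.077); rel(p,R)
E
```

```text
t 14.5 p [ 0.4998 -0.0191  0.1817] rpy [-179.98   30.49   -5.68] F [-0.4  0.2 -0.5] M [ 0.01 -0.09  0.03] w 0.061 q [-0.11  0.54  1.37 -0.    1.77  1.56]
turn [-0.1  0.2 -0.1] shift [ 0.0004 -0.0003  0.1123] rows 2.2
```

View pics/s12.png

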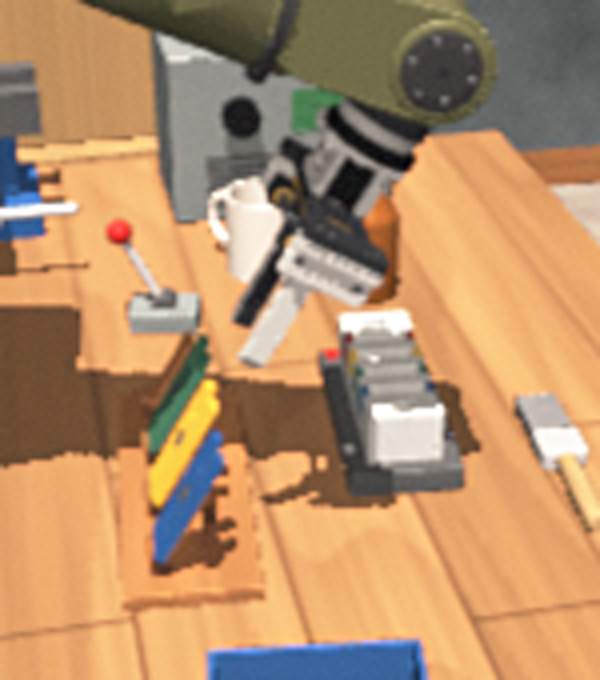

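The side view shows the gripper tilted parallel to the plates and lined up above yellow. Descending along the plate.

Call:
{"op": "send_rows", "data": {
  "series": [
    [0,0,0,0,0,0.03,0.3],
    [0,0,0,0,0,0.06,0.3],
    [0,0,0,0,0,0.085,0.3],
    [0,0,0,0,0,0.1,0.3],
    [0,0,0,0,0,0.11,0.3],
    [0,0,0,0,0,0.11,0.3]
  ]
}}

```text
time_s: 15.15
ee_pos: [0.447, -0.014, 0.0915]
eef_rot: [3.141, 0.523, -0.101]
force: [1.0, -0.5, 0.0]
grip_width: 0.0613
```

```bash
python3 - <<'E'
from pl import *
st()
s=cam('side');save(s,'s13.png',(185,130,265,250),5)
p,R=grasp(-.0405,.077); rel(p,R)
E
```

```text
t 15.15 p [ 0.447  -0.014   0.0915] rpy [179.98  29.99  -5.78] F [ 1.  -0.5  0. ] M [-0.05 -0.03  0.  ] w 0.0613 q [-0.11  0.54  1.6  -0.01  1.52  1.56]
turn [-0.1 -0.1 -0.2] shift [-0.0001 -0.0002  0.0048] rows 0.1
```

View pics/s13.png

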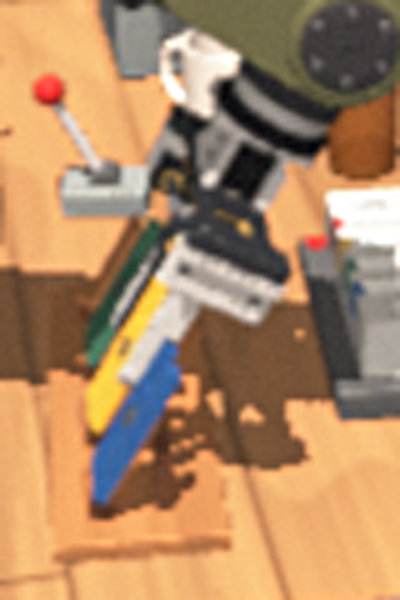

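The near finger at (160,340) lies beside the yellow plate and in its plane. Closing.

Call:
{"op": "send_rows", "data": {
  "series": [
    [0,0,0,0,0,0.004,0.3],
    [0,0,0,0,0,0.004,-1],
    [0,0,0,0,0,0.004,-1],
    [0,0,0,0,0,0.004,-1],
    [0,0,0,0,0,0.004,-1],
    [0,0,0,0,0,0.004,-1]
  ],
  "force": 40
}}

```text
time_s: 15.8
ee_pos: [0.4448, -0.0135, 0.0873]
eef_rot: [3.141, 0.524, -0.101]
force: [1.5, -0.2, 3.5]
grip_width: 0.0436
```

```bash
python3 - <<'E'
from pl import *
st()
E
```

```text
t 15.8 p [ 0.4448 -0.0135  0.0873] rpy [179.98  30.03  -5.79] F [ 1.5 -0.2  3.5] M [ 0.04  0.03 -0.03] w 0.0436 q [-0.11  0.54  1.61 -0.    1.51  1.56]
```

Call:
{"op": "send_rows", "data": {
  "series": [
    [0,0,0,0,0,-0.02,-1],
    [0,0,0,0,0,-0.05,-1],
    [0,0,0,0,0,-0.09,-1],
    [0,0,0,0,0,-0.12,-1],
    [0,0,0,0,0,-0.12,-1]
  ]
}}

```text
time_s: 16.3
ee_pos: [0.5063, -0.0198, 0.1933]
eef_rot: [3.141, 0.519, -0.101]
force: [0.3, -0.5, -2.8]
grip_width: 0.0436
```

```bash
python3 - <<'E'
from pl import *
st()
c=cam('top');P=cloud(c);Z=P[...,2]
save(c,'t14.png',(160,140,300,260),5);s=cam('side');save(s,'s14.png',(165,90,315,260),4)
R=regm(Z,160,150,260,215)&(abs(Z-.07)<.006);rect(c,R,.07,'carr seated')
E
```

```text
t 16.3 p [ 0.5063 -0.0198  0.1933] rpy [179.97  29.76  -5.8 ] F [ 0.3 -0.5 -2.8] M [-0.04 -0.31 -0.  ] w 0.0436 q [-0.11  0.53  1.34 -0.    1.78  1.56]
carr seated c [642.6 119.9] mean [644.9 128.3] size 135.1 66.2 yaw(long=y) -5.39 n 684
```

View pics/t14.png

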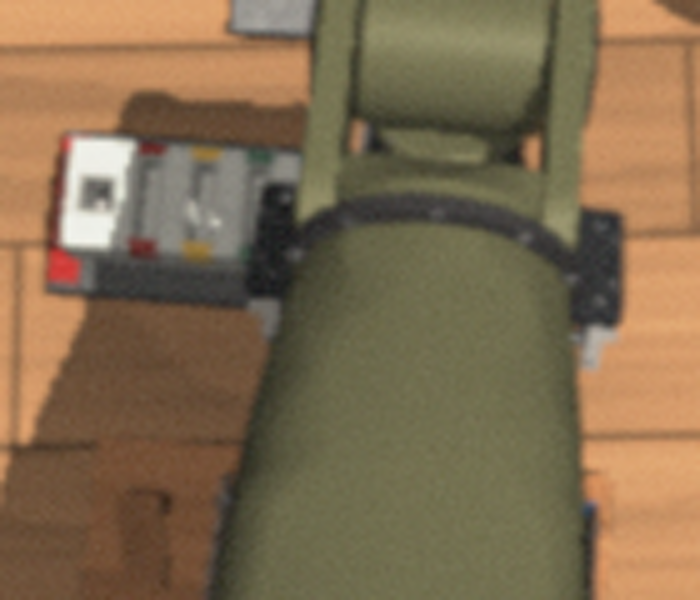

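View pics/s14.png

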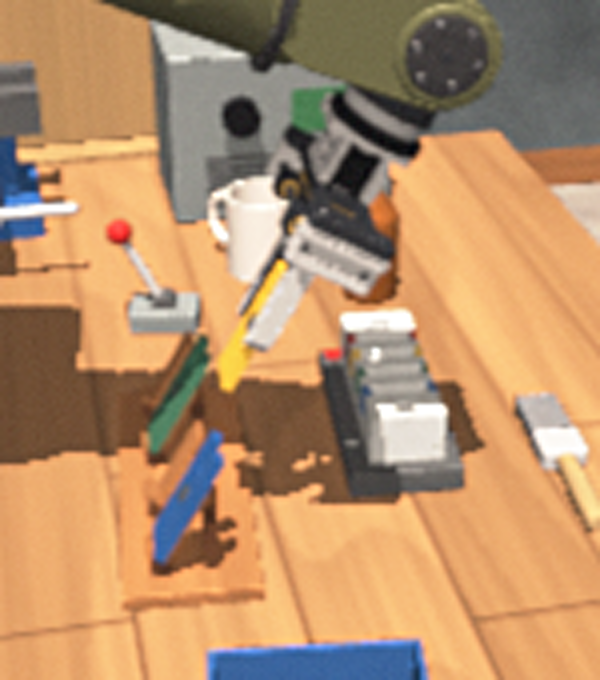

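Yellow is held parallel to the fingers. Checking where the slots are now, from the hole and paint marks in the top view.

```bash
python3 - <<'E'
from pl import *
c=cam('top');px=c['pixels'];hsv=cv2.cvtColor(px,cv2.COLOR_RGB2HSV);H,S,V=[hsv[...,i].astype(int) for i in range(3)]
R=regm(H,170,160,225,200)
g=px.astype(int).sum(2)
m=regm(H,174,173,186,184)&(g<400)
v,u=np.nonzero(m);print('redhole',u.mean(),v.mean(),len(u),ray(c,u.mean(),v.mean(),.07).round(4))
for k,(lo,hi) in dict(red=(172,181),yellow=(15,33)).items():
    m=R&(S>110)&(((H>=lo)&(H<=hi))|((k=='red')&(H<5)))
    if k=='red': m[:, :183]=0
    n,l,s,ce=cv2.connectedComponentsWithStats(m.astype(np.uint8))
    for i in range(1,n):
        if s[i,4]>5: print(k,s[i],ce[i].round(2),ray(c,*ce[i],.07).round(4))
th=np.radians(-5.4)
for b in(.078,.048,.016): print(b,np.array([.6383,.0921])+b*np.array([-np.sin(th),np.cos(th)]))
E
```

```text
redhole 179.6 178.24 25 [0.6478 0.1682 0.07  ]
red [188 169   4   2   7] [189.71 169.43] [0.6739 0.1388 0.07  ]
red [186 188   4   3  10] [187.8 189. ] [0.6152 0.144  0.07  ]
yellow [199 169   5   3  10] [200.7 170.1] [0.6714 0.1066 0.07  ]
yellow [197 189   5   3  15] [199. 190.] [0.6118 0.1114 0.07  ]
0.078 [0.64564045 0.16975383]
0.048 [0.6428172  0.13988697]
0.016 [0.63980573 0.10802899]
```

```bash
python3 - <<'E'
from pl import *
rel([.64,.108,.20],down(84.6))
rel([.64,.108,.155],down(84.6))
E
```

```text
turn [-23.8  23.6 -88.1] shift [ 0.1009 -0.1406 -0.0711] rows 11.0
turn [-23.8  23.6 -88.1] shift [ 0.1236 -0.1406 -0.0323] rows 11.0
```

Call:
{"op": "send_rows", "data": {
  "series": [
    [-23.8,23.6,-88.1,0.101,-0.141,-0.071,-1],
    [-23.8,23.6,-88.1,0.101,-0.141,-0.071,-1],
    [-23.8,23.6,-88.1,0.101,-0.141,-0.071,-1],
    [-23.8,23.6,-88.1,0.101,-0.141,-0.071,-1],
    [-23.8,23.6,-88.1,0.101,-0.141,-0.071,-1],
    [-23.8,23.6,-88.1,0.101,-0.141,-0.071,-1],
    [-23.8,23.6,-88.1,0.101,-0.141,-0.071,-1],
    [-23.8,23.6,-88.1,0.101,-0.141,-0.071,-1]
  ]
}}

```text
time_s: 17.25
ee_pos: [0.64, 0.1085, 0.1995]
eef_rot: [-3.056, 0.131, 1.072]
force: [-0.4, -0.1, -1.6]
grip_width: 0.0436
```

```bash
python3 - <<'E'
from pl import *
st()
rel([.64,.108,.155],down(84.6))
E
```

```text
t 17.25 p [0.64   0.1085 0.1995] rpy [-175.08    7.52   61.42] F [-0.4 -0.1 -1.6] M [ 0.02 -0.07  0.02] w 0.0436 q [ 0.13  0.63  1.1  -0.05  1.55  0.64]
turn [ -6.4   6.4 -23.5] shift [0.0054 0.0041 0.044 ] rows 2.9
```

Call:
{"op": "send_rows", "data": {
  "series": [
    [-6,6,-23.5,0,0,0,-1],
    [-6,6,-23.5,0,0,0,-1],
    [-6,6,-23.5,0,0,0,-1],
    [-6,6,-23.5,0,0,0,-1],
    [-6,6,-23.5,0,0,0,-1]
  ]
}}

```text
time_s: 17.75
ee_pos: [0.6403, 0.1082, 0.2007]
eef_rot: [-3.133, 0.007, 1.467]
force: [0.4, 0.3, -2.3]
grip_width: 0.0441
```

```bash
python3 - <<'E'
from pl import *
st()
rel([.64,.108,.155],down(84.6))
s=cam('side');save(s,'s15.png',(230,100,310,220),6)
E
```

```text
t 17.75 p [0.6403 0.1082 0.2007] rpy [-179.49    0.43   84.04] F [ 0.4  0.3 -2.3] M [-0.04 -0.   -0.01] w 0.0441 q [ 0.11  0.55  1.23 -0.01  1.38  0.22]
turn [-0.5  0.4 -0.6] shift [0.0001 0.0001 0.0457] rows 0.9
```

View pics/s15.png

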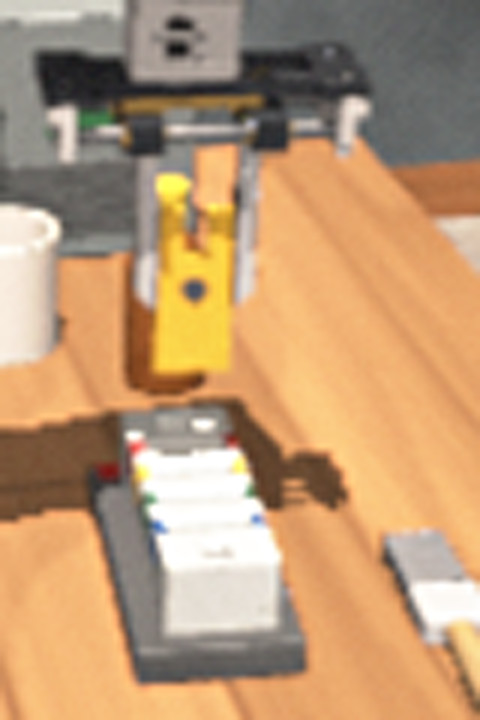

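The side view shows the yellow plate upright, fork up, above the carrier, with its lower edge at (155–229,371). Measuring its offset in the hand.

```bash
cat >> pl.py <<'E'
def inhand(hlo,hhi,smin=120):
    s=cam('side');P=cloud(s);hsv=cv2.cvtColor(s['pixels'],cv2.COLOR_RGB2HSV);H,S,V=[hsv[...,i].astype(int) for i in range(3)]
    o=ctrl.get_obs();t=o['ee_pos']
    m=(H>=hlo)&(H<=hhi)&(S>smin)&(abs(P[...,0]-t[0])<.03)&(abs(P[...,1]-t[1])<.03)&(P[...,2]>t[2]-.075)&(P[...,2]<t[2]+.05)
    q=P[m]; R=Ro.from_euler('xyz',o['eef_rot']); L=R.inv().apply(q-t)
    m2=cv2.erode(m.astype(np.uint8),np.ones((3,3)))>0; L2=R.inv().apply(P[m2]-t)
    A=np.c_[L2[:,1],L2[:,2],np.ones(len(L2))]
    for _ in range(3):
        k,*_r=np.linalg.lstsq(A,L2[:,0],rcond=None); r=abs(L2[:,0]-A@k); A=A[r<.004];L2=L2[r<.004]
    print('n',len(q),'face tool-x: at TCP',k[2].round(4),'slopes y,z (deg)',np.degrees(np.arctan(k[:2])).round(1),'| y range',np.percentile(L[:,1],[3,97]).round(4),'z range',np.percentile(L[:,2],[1,99]).round(4),L[:,2].max().round(4))
    return s,P
E
python3 - <<'E'
from pl import *
s,P=inhand(18,33)
# carrier end face & top in side view
Z=P[...,2]
th=np.radians(-5.4);ey=np.array([-np.sin(th),np.cos(th),0]);ex=np.array([np.cos(th),np.sin(th),0])
r=P-[.6383,.0921,0]; b=r@ey;a=r@ex
m=(abs(a)<.025)&(b<-.07)&(b>-.12)&(Z>.035)&(Z<.062); print('endface b (expect -.095)',np.median(b[m]),m.sum())
m=(abs(a)<.03)&(abs(b)<.09)&(Z>.06)&(Z<.08);print('top z',np.median(Z[m]))
hsv=cv2.cvtColor(s['pixels'],cv2.COLOR_RGB2HSV);H,S,V=[hsv[...,i].astype(int) for i in range(3)]
for k,(lo,hi) in dict(yellow=(18,35),green=(50,90),blue=(100,125)).items():
    m=(H>=lo)&(H<=hi)&(S>100)&regm(H,245,165,280,195)
    n,l,q,ce=cv2.connectedComponentsWithStats(m.astype(np.uint8))
    for i in range(1,n):
        if q[i,4]>3:
            w=ray(s,*ce[i],.07)-[.6383,.0921,0]; print(k,q[i],ce[i].round(1),'a',(w@ex).round(4),'b',(w@ey).round(4))
E
```

```text
n 277 face tool-x: at TCP -0.0034 slopes y,z (deg) [-0.7  0.5] | y range [-0.021  0.019] z range [-0.0397  0.061 ] 0.0617
endface b (expect -.095) -0.0930072077172303 100
top z 0.0704817898493429
yellow [269 176   2   3   5] [269.6 177.2] a 0.0313 b 0.0187
yellow [252 178   2   2   4] [252.5 178.5] a -0.0318 b 0.0167
```

In the arm frame the plate centre sits about 1.2 mm to tool −x of the TCP. I'll allow for that and descend to just inside the slot.

Call:
{"op": "send_rows", "data": {
  "series": [
    [-0.5,0.4,-0.6,0.0012,0,0.03,-1],
    [-0.5,0.4,-0.6,0.0012,0,0.06,-1],
    [-0.5,0.4,-0.6,0.0012,0,0.068,-1],
    [-0.5,0.4,-0.6,0.0012,0,0.072,-1],
    [-0.5,0.4,-0.6,0.0012,0,0.076,-1],
    [-0.5,0.4,-0.6,0.0012,0,0.076,-1]
  ]
}}

```text
time_s: 18.45
ee_pos: [0.6406, 0.1092, 0.1255]
eef_rot: [3.14, -0.001, 1.481]
force: [0.1, 0.1, -1.7]
grip_width: 0.044
```

```bash
python3 - <<'E'
from pl import *
st()
s=cam('side');save(s,'s16.png',(230,100,310,220),6)
rel([.6401,.1092,.1],down(84.6))
E
```

```text
t 18.45 p [0.6406 0.1092 0.1255] rpy [ 1.7989e+02 -3.0000e-02  8.4840e+01] F [ 0.1  0.1 -1.7] M [-0.03  0.03 -0.06] w 0.044 q [0.11 0.61 1.31 0.   1.22 0.2 ]
turn [ 0.1 -0.   0.2] shift [-0.     -0.0006  0.0257] rows 0.5
```

View pics/s16.png

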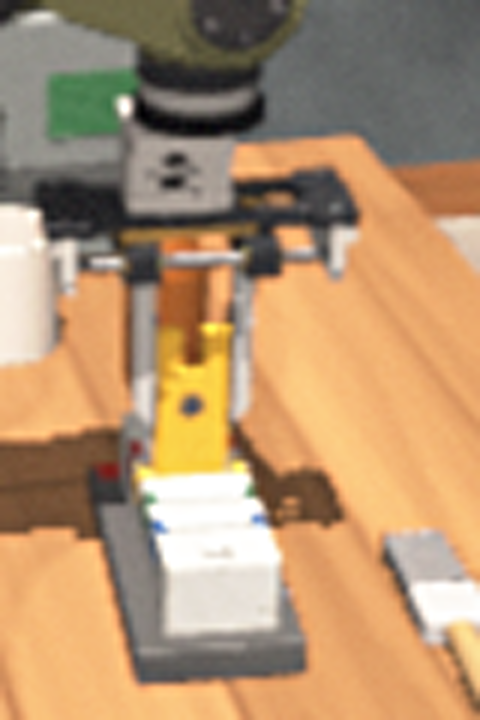

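No contact force, and the plate's lower edge is at the yellow slot (between (140,468) and (240,466)). Carrying on down slowly.

Call:
{"op": "send_rows", "data": {
  "series": [
    [0,0,0,0,-0.0004,0.004,-1],
    [0,0,0,0,-0.0004,0.009,-1],
    [0,0,0,0,-0.0004,0.014,-1],
    [0,0,0,0,-0.0004,0.018,-1],
    [0,0,0,0,-0.0004,0.021,-1],
    [0,0,0,0,-0.0004,0.021,-1]
  ]
}}

```text
time_s: 19.1
ee_pos: [0.6402, 0.1091, 0.1042]
eef_rot: [3.139, -0.001, 1.481]
force: [1.2, 0.6, -3.0]
grip_width: 0.0437
```

```bash
python3 - <<'E'
from pl import *
st()
E
```

```text
t 19.1 p [0.6402 0.1091 0.1042] rpy [ 1.7987e+02 -4.0000e-02  8.4870e+01] F [ 1.2  0.6 -3. ] M [-0.08 -0.28  0.03] w 0.0437 q [0.11 0.63 1.33 0.   1.18 0.2 ]
```

Call:
{"op": "send_rows", "data": {
  "series": [
    [0,0,0,0,0,0.0015,-1],
    [0,0,0,0,0,0.003,-1],
    [0,0,0,0,0,0.0045,-1],
    [0,0,0,0,0,0.0045,-1]
  ]
}}

```text
time_s: 19.5
ee_pos: [0.6403, 0.1092, 0.1017]
eef_rot: [3.138, -0.001, 1.481]
force: [-5.0, -0.6, 11.0]
grip_width: 0.0439
```

```bash
python3 - <<'E'
from pl import *
st()
E
```

```text
t 19.5 p [0.6403 0.1092 0.1017] rpy [ 1.7982e+02 -6.0000e-02  8.4880e+01] F [-5.  -0.6 11. ] M [-0.24  1.46  0.02] w 0.0439 q [0.11 0.63 1.33 0.   1.17 0.2 ]
```

Floor contact at the expected height (TCP 0.1017, so the plate's lower edge is at about 0.041). Releasing and backing up.

Call:
{"op": "send_rows", "data": {
  "series": [
    [0,0,0,0,0,0,0.3],
    [0,0,0,0,0,0,0.3],
    [0,0,0,0,0,0,0.3],
    [0,0,0,0,0,0,0.3],
    [0,0,0,0,0,-0.03,0.3],
    [0,0,0,0,0,-0.07,0.3],
    [0,0,0,0,0,-0.11,0.3]
  ]
}}

```text
time_s: 20.2
ee_pos: [0.6397, 0.1091, 0.2113]
eef_rot: [3.14, -0.001, 1.481]
force: [1.1, -0.3, 0.8]
grip_width: 0.0612
```

```bash
cat >> pl.py <<'E'
def top_of(hlo,hhi,c0,smin=120,fn=None):
    s=cam('side');P=cloud(s);hsv=cv2.cvtColor(s['pixels'],cv2.COLOR_RGB2HSV);H,S,V=[hsv[...,i].astype(int) for i in range(3)]
    m=(H>=hlo)&(H<=hhi)&(S>smin)&(abs(P[...,0]-c0[0])<.03)&(abs(P[...,1]-c0[1])<.02)&(P[...,2]>.075)&(P[...,2]<.2)
    q=P[m]; print('n',len(q),'top z',np.percentile(q[:,2],[97,99]).round(4),'lean y/z deg',np.degrees(np.arctan(np.polyfit(q[:,2],q[:,1],1)[0])).round(1),'x',np.percentile(q[:,0],[3,97]).round(4))
    if fn: save(s,fn,(230,100,310,220),6)
E
python3 - <<'E'
from pl import *
st();top_of(18,33,(.64,.109),fn='s17.png')
p,R=grasp(.0385,.21); print(p); rel(p+[0,0,.03],R)
E
```

```text
t 20.2 p [0.6397 0.1091 0.2113] rpy [ 1.799e+02 -3.000e-02  8.487e+01] F [ 1.1 -0.3  0.8] M [-0.08  0.05  0.01] w 0.0612 q [0.11 0.53 1.23 0.   1.38 0.2 ]
n 171 top z [0.1415 0.1424] lean y/z deg 1.3 x [0.619  0.6594]
[0.51888503 0.05863624 0.20296   ]
turn [ 24.  -24.1  88.2] shift [-0.0614 -0.1175 -0.0153] rows 11.0
```

View pics/s17.png

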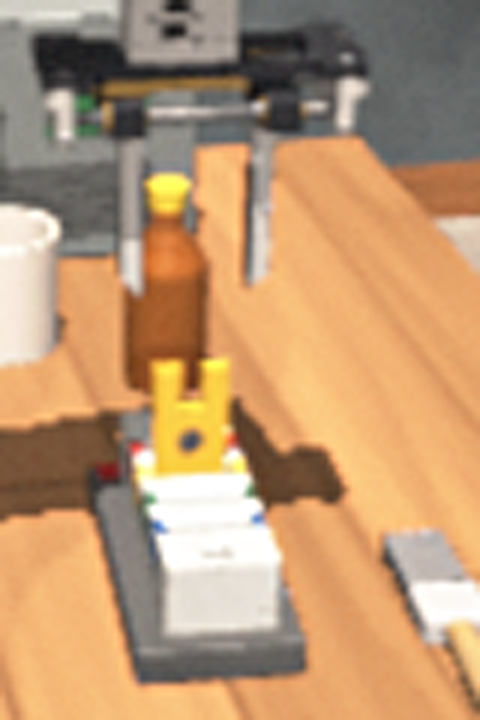

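Yellow stands upright in its slot with its top at 0.142 (0.140 expected). Green next; I'm adjusting the grasp by 1.4 mm for the camera bias seen.

Call:
{"op": "send_rows", "data": {
  "series": [
    [24,-24,88,-0.061,-0.117,-0.03,0.3],
    [24,-24,88,-0.061,-0.117,-0.03,0.3],
    [24,-24,88,-0.061,-0.117,-0.03,0.3],
    [24,-24,88,-0.061,-0.117,-0.03,0.3],
    [24,-24,88,-0.061,-0.117,-0.03,0.3],
    [24,-24,88,-0.061,-0.117,-0.03,0.3],
    [24,-24,88,-0.061,-0.117,-0.03,0.3],
    [24,-24,88,-0.061,-0.117,-0.03,0.3]
  ]
}}

```text
time_s: 21.05
ee_pos: [0.5179, 0.059, 0.2396]
eef_rot: [-3.05, 0.399, 0.358]
force: [0.2, -0.2, 0.1]
grip_width: 0.061
```

```bash
python3 - <<'E'
from pl import *
st()
p,R=grasp(.0385,.19,-.0436); print(p); rel(p,R)
E
```

```text
t 21.05 p [0.5179 0.059  0.2396] rpy [-174.74   22.84   20.52] F [ 0.2 -0.2  0.1] M [-0.02 -0.02 -0.05] w 0.061 q [ 0.06  0.46  1.31 -0.03  1.78  1.29]
[0.50772615 0.05973038 0.18634   ]
turn [ 6.5 -5.9 23.7] shift [0.0121 0.0005 0.0529] rows 2.9
```

Call:
{"op": "send_rows", "data": {
  "series": [
    [6,-5.5,23.5,0,0,0,0.3],
    [6,-5.5,23.5,0,0,0,0.3],
    [6,-5.5,23.5,0.012,0.0005,0.02,0.3],
    [6,-5.5,23.5,0.012,0.0005,0.05,0.3],
    [6,-5.5,23.5,0.012,0.0005,0.05,0.3],
    [6,-5.5,23.5,0.012,0.0005,0.05,0.3]
  ]
}}

```text
time_s: 21.65
ee_pos: [0.5091, 0.0598, 0.19]
eef_rot: [3.14, 0.513, -0.087]
force: [0.9, -0.1, 0.7]
grip_width: 0.0612
```

```bash
python3 - <<'E'
from pl import *
st()
p,R=grasp(.0385,.077,-.0436); print(p); rel(p,R)
s=cam('side');save(s,'s18.png',(165,90,315,260),4)
E
```

```text
t 21.65 p [0.5091 0.0598 0.19  ] rpy [179.88  29.37  -4.99] F [ 0.9 -0.1  0.7] M [-0.02 -0.13 -0.02] w 0.0612 q [0.02 0.54 1.34 0.05 1.77 1.67]
[0.4514958  0.06524381 0.088482  ]
turn [ 0.4 -0.6  0.5] shift [-0.0006 -0.0007  0.1168] rows 2.3
```

View pics/s18.png

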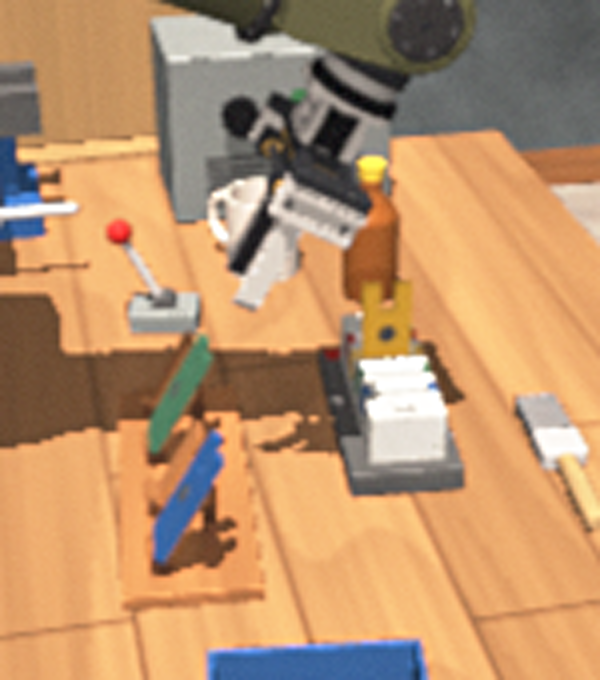

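Aligned above green and clear of the standing yellow plate. Descend and grip.

Call:
{"op": "send_rows", "data": {
  "series": [
    [0.4,-0.6,0.5,-0.0006,-0.0007,0.03,0.3],
    [0.4,-0.6,0.5,-0.0006,-0.0007,0.06,0.3],
    [0.4,-0.6,0.5,-0.0006,-0.0007,0.085,0.3],
    [0.4,-0.6,0.5,-0.0006,-0.0007,0.105,0.3],
    [0.4,-0.6,0.5,-0.0006,-0.0007,0.117,0.3],
    [0.4,-0.6,0.5,-0.0006,-0.0007,0.117,0.3],
    [0.4,-0.6,0.5,-0.0006,-0.0007,0.117,0.3]
  ]
}}

```text
time_s: 22.4
ee_pos: [0.4522, 0.0653, 0.0887]
eef_rot: [-3.142, 0.521, -0.097]
force: [0.2, -0.3, 0.3]
grip_width: 0.0612
```

```bash
python3 - <<'E'
from pl import *
st()
p,R=grasp(.0385,.077,-.0436); rel(p,R)
E
```

```text
t 22.4 p [0.4522 0.0653 0.0887] rpy [-180.     29.88   -5.58] F [ 0.2 -0.3  0.3] M [-0.01 -0.01  0.01] w 0.0612 q [0.03 0.55 1.59 0.06 1.52 1.68]
turn [ 0.  -0.1  0. ] shift [-0.0005  0.0001  0.0005] rows 0.0
```

Call:
{"op": "send_rows", "data": {
  "series": [
    [0,0,0,0,0,0,-1],
    [0,0,0,0,0,0,-1],
    [0,0,0,0,0,0,-1],
    [0,0,0,0,0,0,-1],
    [0,0,0,0,0,0,-1]
  ]
}}

```text
time_s: 22.9
ee_pos: [0.4516, 0.0652, 0.0881]
eef_rot: [3.141, 0.522, -0.098]
force: [3.5, -0.8, 5.8]
grip_width: 0.0441
```

```bash
python3 - <<'E'
from pl import *
st()
E
```

```text
t 22.9 p [0.4516 0.0652 0.0881] rpy [179.99  29.92  -5.6 ] F [ 3.5 -0.8  5.8] M [-0.08 -0.01  0.03] w 0.0441 q [0.03 0.55 1.59 0.06 1.52 1.68]
```

Call:
{"op": "send_rows", "data": {
  "series": [
    [0,0,0,0,0,-0.02,-1],
    [0,0,0,0,0,-0.05,-1],
    [0,0,0,0,0,-0.09,-1],
    [0,0,0,0,0,-0.13,-1],
    [0,0,0,0,0,-0.16,-1],
    [0,0,0,0,0,-0.16,-1]
  ]
}}

```text
time_s: 23.5
ee_pos: [0.5324, 0.0573, 0.2286]
eef_rot: [-3.141, 0.518, -0.098]
force: [0.4, 0.4, -1.0]
grip_width: 0.0439
```

```bash
python3 - <<'E'
from pl import *
st()
rel([.637,.0762,.23],down(84.7))
E
```

```text
t 23.5 p [0.5324 0.0573 0.2286] rpy [-179.98   29.69   -5.6 ] F [ 0.4  0.4 -1. ] M [-0.01 -0.2   0.02] w 0.0439 q [0.01 0.57 1.21 0.06 1.88 1.68]
turn [-23.4  23.2 -88.1] shift [ 0.0881 -0.029  -0.0519] rows 10.9
```

Call:
{"op": "send_rows", "data": {
  "series": [
    [-23.4,23.2,-88.1,0.088,-0.029,-0.052,-1],
    [-23.4,23.2,-88.1,0.088,-0.029,-0.052,-1],
    [-23.4,23.2,-88.1,0.088,-0.029,-0.052,-1],
    [-23.4,23.2,-88.1,0.088,-0.029,-0.052,-1],
    [-23.4,23.2,-88.1,0.088,-0.029,-0.052,-1],
    [-23.4,23.2,-88.1,0.088,-0.029,-0.052,-1],
    [-23.4,23.2,-88.1,0.088,-0.029,-0.052,-1],
    [-23.4,23.2,-88.1,0.088,-0.029,-0.052,-1]
  ]
}}

```text
time_s: 24.3
ee_pos: [0.6343, 0.0767, 0.2251]
eef_rot: [-3.05, 0.133, 1.071]
force: [0.4, 0.3, -1.1]
grip_width: 0.0439
```

```bash
python3 - <<'E'
from pl import *
st()
rel([.637,.0762,.20],down(84.7))
E
```

```text
t 24.3 p [0.6343 0.0767 0.2251] rpy [-174.77    7.62   61.37] F [ 0.4  0.3 -1.1] M [-0.02 -0.08  0.01] w 0.0439 q [ 0.09  0.59  1.11 -0.06  1.59  0.6 ]
turn [ -6.7   6.4 -23.6] shift [0.0042 0.0048 0.0245] rows 3.0
```

Call:
{"op": "send_rows", "data": {
  "series": [
    [-6.2,6,-23.6,0.0,0.001,0.0,-1],
    [-6.2,6,-23.6,0.0,0.001,0,-1],
    [-6.2,6,-23.6,0.0,0.001,0.0,-1],
    [-6.2,6,-23.6,0.0,0.001,0.023,-1],
    [-6.2,6,-23.6,0.0,0.001,0.023,-1],
    [-6.2,6,-23.6,0.0,0.001,0.023,-1]
  ]
}}

```text
time_s: 24.9
ee_pos: [0.6322, 0.0743, 0.2035]
eef_rot: [-3.13, 0.007, 1.471]
force: [-0.2, -0.0, -0.6]
grip_width: 0.0437
```

```bash
python3 - <<'E'
from pl import *
st()
s,P=inhand(55,95,70);save(s,'s19.png',(230,100,310,220),6)
rel([.637,.0762,.129],down(84.7))
E
```

```text
t 24.9 p [0.6322 0.0743 0.2035] rpy [-179.35    0.4    84.26] F [-0.2 -0.  -0.6] M [-0.04  0.07 -0.01] w 0.0437 q [ 0.06  0.52  1.27 -0.01  1.37  0.16]
n 255 face tool-x: at TCP -0.0022 slopes y,z (deg) [1.5 0.1] | y range [-0.0204  0.0178] z range [-0.0343  0.0587] 0.0594
turn [-0.6  0.4 -0.4] shift [0.0028 0.0048 0.0752] rows 1.5
```

View pics/s19.png

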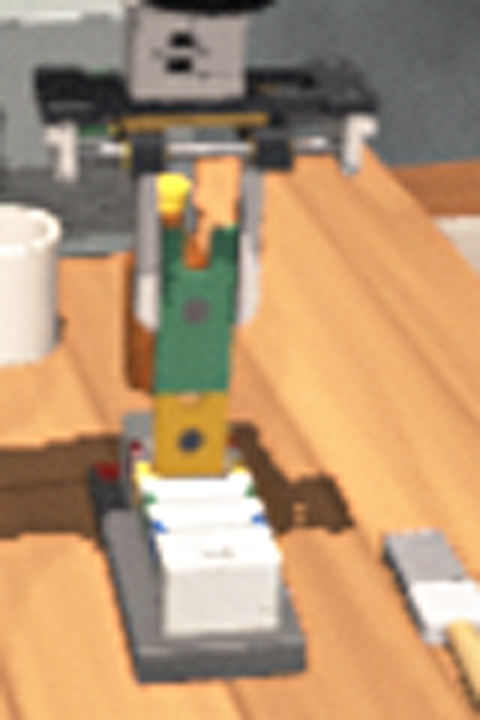

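Green is upright and now centred on the TCP (face at −2.2 mm, with the side camera's known +1.8 mm bias). Descending to just inside the slot.

Call:
{"op": "send_rows", "data": {
  "series": [
    [-0.6,0.4,-0.4,0.0026,0.0046,0.0,-1],
    [-0.6,0.4,-0.4,0.0026,0.0046,0.03,-1],
    [-0.6,0.4,-0.4,0.0026,0.0046,0.06,-1],
    [-0.6,0.4,-0.4,0.0026,0.0046,0.07,-1],
    [-0.6,0.4,-0.4,0.0026,0.0046,0.075,-1],
    [-0.6,0.4,-0.4,0.0026,0.0046,0.079,-1],
    [-0.6,0.4,-0.4,0.0026,0.0046,0.079,-1]
  ]
}}

```text
time_s: 25.65
ee_pos: [0.6372, 0.076, 0.1257]
eef_rot: [3.139, -0.001, 1.478]
force: [0.7, 0.8, -2.1]
grip_width: 0.0438
```

```bash
python3 - <<'E'
from pl import *
st()
s=cam('side');save(s,'s20.png',(230,100,310,220),6)
rel([.637,.0762,.102],down(84.7))
E
```

```text
t 25.65 p [0.6372 0.076  0.1257] rpy [ 1.7988e+02 -4.0000e-02  8.4690e+01] F [ 0.7  0.8 -2.1] M [-0.05  0.08 -0.  ] w 0.0438 q [0.06 0.59 1.34 0.   1.21 0.15]
turn [ 0.1 -0.  -0. ] shift [ 0.0001 -0.0003  0.024 ] rows 0.5
```

View pics/s20.png

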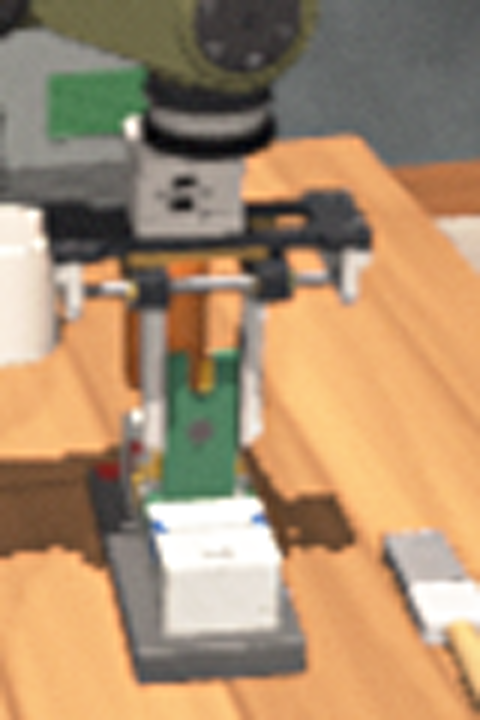

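In the green slot with no contact force. Continuing down.

Call:
{"op": "send_rows", "data": {
  "series": [
    [0,0,0,0,0,0.005,-1],
    [0,0,0,0,0,0.01,-1],
    [0,0,0,0,0,0.015,-1],
    [0,0,0,0,0,0.019,-1],
    [0,0,0,0,0,0.022,-1],
    [0,0,0,0,0,0.0235,-1],
    [0,0,0,0,0,0.025,-1],
    [0,0,0,0,0,0.025,-1]
  ]
}}

```text
time_s: 26.5
ee_pos: [0.6372, 0.0759, 0.1019]
eef_rot: [3.139, -0.001, 1.478]
force: [-3.4, -0.6, 11.6]
grip_width: 0.0435
```

```bash
python3 - <<'E'
from pl import *
st()
E
```

```text
t 26.5 p [0.6372 0.0759 0.1019] rpy [ 1.7985e+02 -4.0000e-02  8.4680e+01] F [-3.4 -0.6 11.6] M [-0.27  1.   -0.01] w 0.0435 q [0.06 0.62 1.36 0.   1.16 0.15]
```

Call:
{"op": "send_rows", "data": {
  "series": [
    [0,0,0,0,0,0,0.3],
    [0,0,0,0,0,0,0.3],
    [0,0,0,0,0,0,0.3],
    [0,0,0,0,0,0,0.3],
    [0,0,0,0,0,-0.03,0.3],
    [0,0,0,0,0,-0.07,0.3],
    [0,0,0,0,0,-0.11,0.3],
    [0,0,0,0,0,-0.13,0.3]
  ]
}}

```text
time_s: 27.3
ee_pos: [0.6374, 0.076, 0.2343]
eef_rot: [3.136, -0.001, 1.478]
force: [0.0, -0.5, -1.1]
grip_width: 0.0613
```

```bash
python3 - <<'E'
from pl import *
st();top_of(55,95,(.637,.076),70,fn='s21.png')
p,R=grasp(-.118,.21,-.0436); print(p); rel(p+[0,0,.03],R)
E
```

```text
t 27.3 p [0.6374 0.076  0.2343] rpy [ 1.7967e+02 -7.0000e-02  8.4690e+01] F [ 0.  -0.5 -1.1] M [-0.11  0.08 -0.02] w 0.0613 q [0.06 0.5  1.22 0.   1.41 0.15]
n 124 top z [0.1379 0.1406] lean y/z deg -0.5 x [0.6187 0.6542]
[ 0.5024067  -0.09699854  0.20366   ]
turn [ 23.9 -23.9  88. ] shift [-0.1848 -0.1189  0.0015] rows 11.0
```

View pics/s21.png

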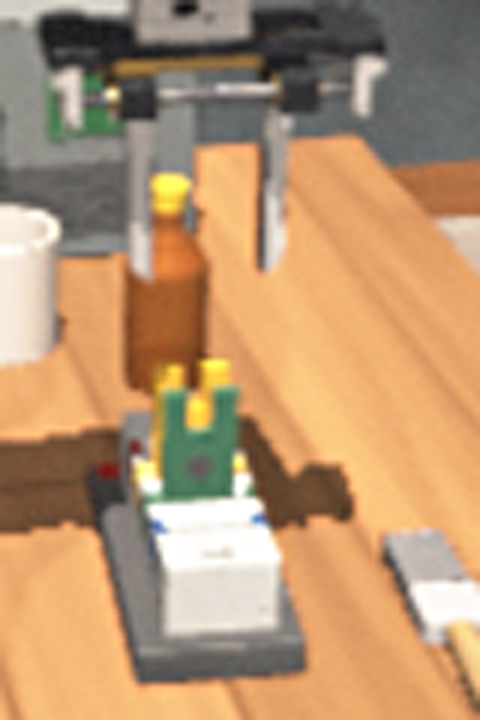

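Green is seated upright with its top at 0.140. Now blue.

Call:
{"op": "send_rows", "data": {
  "series": [
    [24,-24,88,-0.185,-0.119,0,0.3],
    [24,-24,88,-0.185,-0.119,0,0.3],
    [24,-24,88,-0.185,-0.119,0,0.3],
    [24,-24,88,-0.185,-0.119,0,0.3],
    [24,-24,88,-0.185,-0.119,0,0.3],
    [24,-24,88,-0.185,-0.119,0,0.3],
    [24,-24,88,-0.185,-0.119,0,0.3],
    [24,-24,88,-0.185,-0.119,0,0.3]
  ]
}}

```text
time_s: 28.15
ee_pos: [0.5009, -0.0973, 0.2296]
eef_rot: [-3.049, 0.4, 0.355]
force: [-0.2, 0.2, -0.0]
grip_width: 0.061
```

```bash
python3 - <<'E'
from pl import *
st()
p,R=grasp(-.118,.19,-.0436); print(p); rel(p,R)
E
```

```text
t 28.15 p [ 0.5009 -0.0973  0.2296] rpy [-174.71   22.94   20.32] F [-0.2  0.2 -0. ] M [-0.03 -0.02  0.03] w 0.061 q [-0.2   0.44  1.37 -0.13  1.72  1.04]
[ 0.49245442 -0.09602271  0.18634   ]
turn [ 6.4 -5.9 23.5] shift [ 0.0099 -0.0002  0.043 ] rows 2.9
```

Call:
{"op": "send_rows", "data": {
  "series": [
    [6,-5.6,23.5,0,0,0,0.3],
    [6,-5.6,23.5,0,0,0,0.3],
    [6,-5.6,23.5,0.01,0,0.02,0.3],
    [6,-5.6,23.5,0.01,0,0.043,0.3],
    [6,-5.6,23.5,0.01,0,0.043,0.3],
    [6,-5.6,23.5,0.01,0,0.043,0.3]
  ]
}}

```text
time_s: 28.75
ee_pos: [0.493, -0.0961, 0.1871]
eef_rot: [3.139, 0.516, -0.091]
force: [0.2, 0.3, -0.8]
grip_width: 0.0613
```

```bash
python3 - <<'E'
from pl import *
st()
p,R=grasp(-.118,.077,-.0436); rel(p,R)
s=cam('side');save(s,'s22.png',(165,90,315,260),4)
E
```

```text
t 28.75 p [ 0.493  -0.0961  0.1871] rpy [179.84  29.56  -5.19] F [ 0.2  0.3 -0.8] M [ 0.01 -0.16  0.06] w 0.0613 q [-0.23  0.53  1.37 -0.07  1.76  1.44]
turn [ 0.4 -0.4  0.4] shift [-0.0009 -0.0008  0.1139] rows 2.3
```

View pics/s22.png

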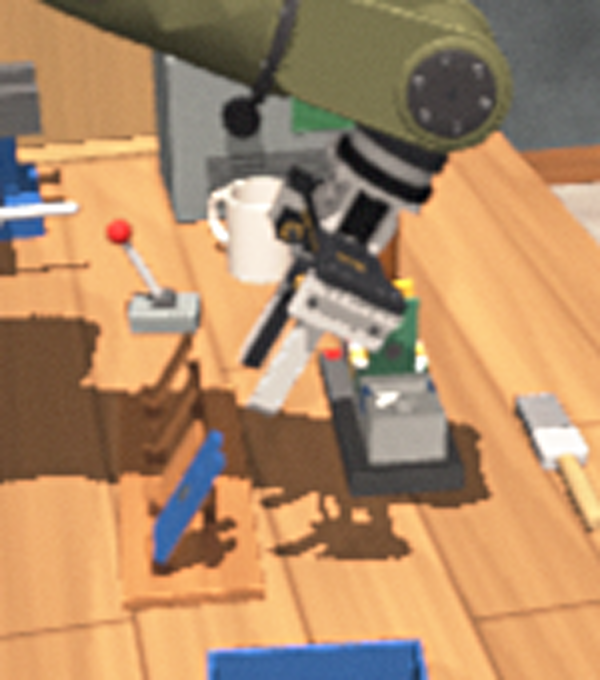

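Aligned above blue. Descend and grip.

Call:
{"op": "send_rows", "data": {
  "series": [
    [0.4,-0.4,0.4,-0.0009,-0.0008,0.03,0.3],
    [0.4,-0.4,0.4,-0.0009,-0.0008,0.06,0.3],
    [0.4,-0.4,0.4,-0.0009,-0.0008,0.085,0.3],
    [0.4,-0.4,0.4,-0.0009,-0.0008,0.105,0.3],
    [0.4,-0.4,0.4,-0.0009,-0.0008,0.114,0.3],
    [0.4,-0.4,0.4,-0.0009,-0.0008,0.114,0.3],
    [0.4,-0.4,0.4,-0.0009,-0.0008,0.114,0.3]
  ]
}}

```text
time_s: 29.5
ee_pos: [0.4371, -0.0907, 0.0891]
eef_rot: [3.141, 0.521, -0.099]
force: [-0.9, -0.1, 0.3]
grip_width: 0.0608
```

```bash
python3 - <<'E'
from pl import *
st()
p,R=grasp(-.118,.077,-.0436); rel(p,R)
s=cam('side');save(s,'s23.png',(165,90,315,260),4)
E
```

```text
t 29.5 p [ 0.4371 -0.0907  0.0891] rpy [179.98  29.83  -5.69] F [-0.9 -0.1  0.3] M [-0.02 -0.06 -0.04] w 0.0608 q [-0.25  0.54  1.61 -0.07  1.51  1.45]
turn [-0.  -0.2 -0.1] shift [-0.0005 -0.0001  0.001 ] rows 0.0
```

View pics/s23.png

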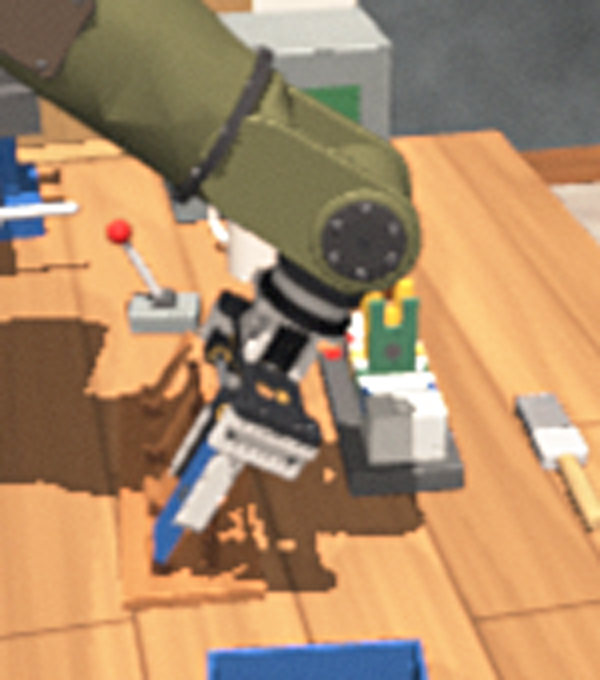

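Call:
{"op": "send_rows", "data": {
  "series": [
    [0,0,0,0,0,0,-1],
    [0,0,0,0,0,0,-1],
    [0,0,0,0,0,0,-1],
    [0,0,0,0,0,0,-1],
    [0,0,0,0,0,0,-1]
  ]
}}

```text
time_s: 30.05
ee_pos: [0.4364, -0.0905, 0.0883]
eef_rot: [3.141, 0.522, -0.099]
force: [1.6, -0.1, 3.6]
grip_width: 0.0435
```

```bash
python3 - <<'E'
from pl import *
st()
E
```

```text
t 30.05 p [ 0.4364 -0.0905  0.0883] rpy [179.99  29.9   -5.7 ] F [ 1.6 -0.1  3.6] M [ 0.11 -0.04 -0.03] w 0.0435 q [-0.25  0.54  1.61 -0.07  1.51  1.45]
```

Blue is gripped at 43.5 mm. Lifting and carrying it over.

Call:
{"op": "send_rows", "data": {
  "series": [
    [0,0,0,0,0,-0.02,-1],
    [0,0,0,0,0,-0.05,-1],
    [0,0,0,0,0,-0.09,-1],
    [0,0,0,0,0,-0.13,-1],
    [0,0,0,0,0,-0.16,-1],
    [0,0,0,0,0,-0.16,-1]
  ]
}}

```text
time_s: 30.65
ee_pos: [0.5173, -0.0987, 0.2291]
eef_rot: [3.141, 0.518, -0.1]
force: [0.1, 0.3, -2.8]
grip_width: 0.0437
```

```bash
python3 - <<'E'
from pl import *
st()
rel([.634,.0443,.23],down(84.7))
E
```

```text
t 30.65 p [ 0.5173 -0.0987  0.2291] rpy [179.95  29.65  -5.71] F [ 0.1  0.3 -2.8] M [-0.02 -0.27 -0.05] w 0.0437 q [-0.23  0.55  1.24 -0.07  1.87  1.44]
turn [-23.3  23.2 -88.2] shift [ 0.0881 -0.1538 -0.0514] rows 11.0
```

Call:
{"op": "send_rows", "data": {
  "series": [
    [-23.3,23.2,-88.2,0.088,-0.154,-0.051,-1],
    [-23.3,23.2,-88.2,0.088,-0.154,-0.051,-1],
    [-23.3,23.2,-88.2,0.088,-0.154,-0.051,-1],
    [-23.3,23.2,-88.2,0.088,-0.154,-0.051,-1],
    [-23.3,23.2,-88.2,0.088,-0.154,-0.051,-1],
    [-23.3,23.2,-88.2,0.088,-0.154,-0.051,-1],
    [-23.3,23.2,-88.2,0.088,-0.154,-0.051,-1],
    [-23.3,23.2,-88.2,0.088,-0.154,-0.051,-1]
  ]
}}

```text
time_s: 31.45
ee_pos: [0.6312, 0.0449, 0.2248]
eef_rot: [-3.05, 0.13, 1.075]
force: [1.1, -0.3, -1.1]
grip_width: 0.0438
```

```bash
python3 - <<'E'
from pl import *
st()
rel([.634,.0443,.20],down(84.7))
E
```

```text
t 31.45 p [0.6312 0.0449 0.2248] rpy [-174.77    7.43   61.6 ] F [ 1.1 -0.3 -1.1] M [-0.03  0.03  0.  ] w 0.0438 q [ 0.04  0.58  1.13 -0.06  1.57  0.54]
turn [ -6.6   6.3 -23.4] shift [0.004  0.005  0.0241] rows 2.9
```

Call:
{"op": "send_rows", "data": {
  "series": [
    [-6.6,6.3,-23.8,0.003,0.005,0.0,-1],
    [-6.6,6.3,-23.8,0.003,0.005,0,-1],
    [-6.6,6.3,-23.8,0.003,0.005,0.0,-1],
    [-6.6,6.3,-23.8,0.003,0.005,0.023,-1],
    [-6.6,6.3,-23.8,0.003,0.005,0.023,-1],
    [-6.6,6.3,-23.8,0.003,0.005,0.023,-1]
  ]
}}

```text
time_s: 32.05
ee_pos: [0.634, 0.0433, 0.2024]
eef_rot: [-3.139, 0.0, 1.478]
force: [0.0, 1.1, -1.4]
grip_width: 0.044
```

```bash
python3 - <<'E'
from pl import *
st()
s,P=inhand(100,125,70);save(s,'s24.png',(230,100,310,220),6)
rel([.634,.0443,.125],down(84.7))
E
```

```text
t 32.05 p [0.634  0.0433 0.2024] rpy [-179.87    0.     84.7 ] F [ 0.   1.1 -1.4] M [-0.02  0.03 -0.01] w 0.044 q [0.01 0.51 1.28 0.   1.35 0.1 ]
n 294 face tool-x: at TCP -0.0016 slopes y,z (deg) [-0.4  0.1] | y range [-0.0212  0.0186] z range [-0.0369  0.0617] 0.0621
turn [-0. -0.  0.] shift [ 0.0009 -0.0005  0.0782] rows 1.6
```

View pics/s24.png

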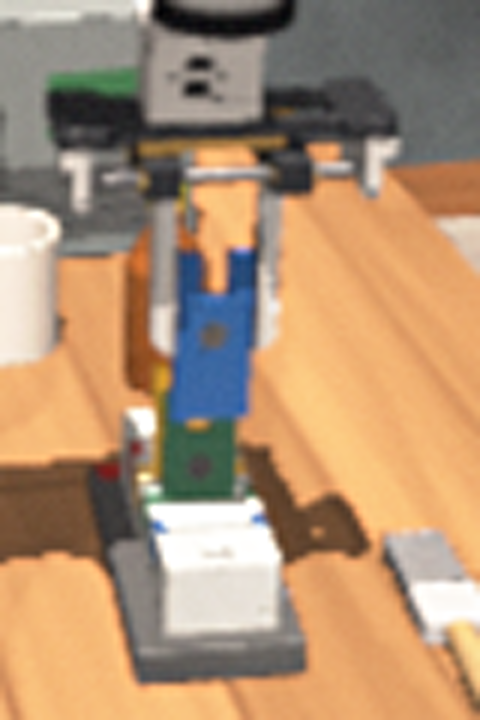

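Blue is upright with the same small offset as green. Its centre is about +0.5 mm in the arm frame, so I'm shifting +0.5 mm instead of +0.9.

Call:
{"op": "send_rows", "data": {
  "series": [
    [0,0,0,0.0005,-0.0003,0.03,-1],
    [0,0,0,0.0005,-0.0003,0.06,-1],
    [0,0,0,0.0005,-0.0003,0.069,-1],
    [0,0,0,0.0005,-0.0003,0.073,-1],
    [0,0,0,0.0005,-0.0003,0.077,-1],
    [0,0,0,0.0005,-0.0003,0.077,-1]
  ]
}}

```text
time_s: 32.7
ee_pos: [0.6347, 0.0439, 0.127]
eef_rot: [3.141, -0.0, 1.479]
force: [-0.1, 0.2, -1.4]
grip_width: 0.0441
```

```bash
python3 - <<'E'
from pl import *
st()
s=cam('side');save(s,'s25.png',(230,100,310,220),6)
rel([.634,.0443,.102],down(84.7))
E
```

```text
t 32.7 p [0.6347 0.0439 0.127 ] rpy [ 1.7994e+02 -2.0000e-02  8.4740e+01] F [-0.1  0.2 -1.4] M [-0.02  0.04  0.01] w 0.0441 q [0.01 0.58 1.36 0.   1.2  0.1 ]
turn [ 0.1 -0.   0. ] shift [ 0.0004 -0.0008  0.0251] rows 0.5
```

View pics/s25.png

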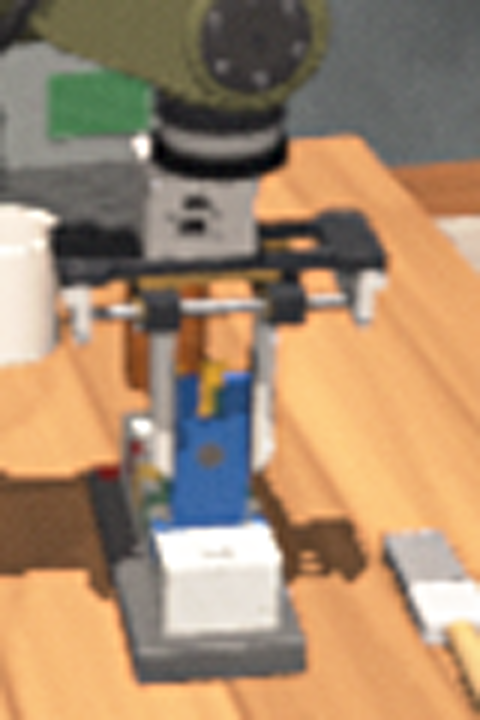

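Call:
{"op": "send_rows", "data": {
  "series": [
    [0,0,0,0,-0.0006,0.005,-1],
    [0,0,0,0,-0.0006,0.01,-1],
    [0,0,0,0,-0.0006,0.015,-1],
    [0,0,0,0,-0.0006,0.019,-1],
    [0,0,0,0,-0.0006,0.022,-1],
    [0,0,0,0,-0.0006,0.0245,-1],
    [0,0,0,0,-0.0006,0.0265,-1],
    [0,0,0,0,-0.0006,0.0265,-1]
  ]
}}

```text
time_s: 33.55
ee_pos: [0.6342, 0.0439, 0.1019]
eef_rot: [3.14, -0.0, 1.479]
force: [-3.7, -0.7, 16.6]
grip_width: 0.0441
```

```bash
python3 - <<'E'
from pl import *
st()
E
```

```text
t 33.55 p [0.6342 0.0439 0.1019] rpy [ 1.799e+02 -3.000e-02  8.475e+01] F [-3.7 -0.7 16.6] M [-0.19  1.01 -0.01] w 0.0441 q [0.01 0.6  1.38 0.   1.16 0.1 ]
```

Floor contact at the same 0.1019. Releasing.

Call:
{"op": "send_rows", "data": {
  "series": [
    [0,0,0,0,0,0,0.3],
    [0,0,0,0,0,0,0.3],
    [0,0,0,0,0,0,0.3],
    [0,0,0,0,0,0,0.3],
    [0,0,0,0,0,-0.03,0.3],
    [0,0,0,0,0,-0.07,0.3],
    [0,0,0,0,0,-0.11,0.3],
    [0,0,0,0,0,-0.13,0.3]
  ]
}}

```text
time_s: 34.35
ee_pos: [0.6343, 0.0439, 0.2336]
eef_rot: [3.138, -0.001, 1.479]
force: [0.2, 1.0, -0.1]
grip_width: 0.0611
```

```bash
python3 - <<'E'
from pl import *
st();top_of(100,125,(.634,.044),70,fn='s26.png')
c=cam('top');P=cloud(c);px=c['pixels'];hsv=cv2.cvtColor(px,cv2.COLOR_RGB2HSV);H,S,V=[hsv[...,i].astype(int) for i in range(3)]
m=regm(H,95,235,130,270)&(S>150)&((H<8)|(H>172)); v,u=np.nonzero(m); print('ball top',ray(c,u.mean(),v.mean(),.1016),len(u))
s=cam('side');hsv=cv2.cvtColor(s['pixels'],cv2.COLOR_RGB2HSV);H,S,V=[hsv[...,i].astype(int) for i in range(3)]
m=regm(H,180,135,210,165)&(S>150)&((H<8)|(H>172)); v,u=np.nonzero(m); print('ball side',ray(s,u.mean(),v.mean(),.1016),len(u))
rel([.385,.362,.21],down(76.2)); save(c,'t26.png')
E
```

```text
t 34.35 p [0.6343 0.0439 0.2336] rpy [ 1.7977e+02 -4.0000e-02  8.4750e+01] F [ 0.2  1.  -0.1] M [-0.06  0.11 -0.01] w 0.0611 q [0.01 0.49 1.24 0.   1.41 0.1 ]
n 187 top z [0.1404 0.1413] lean y/z deg 1.1 x [0.6111 0.6526]
ball top [0.42751294 0.35066297 0.1016    ] 67
ball side [0.42608658 0.35388526 0.1016    ] 28
turn [ 0.1 -0.   8.6] shift [ 0.294  -0.2771  0.0202] rows 8.1
```

View pics/s26.png

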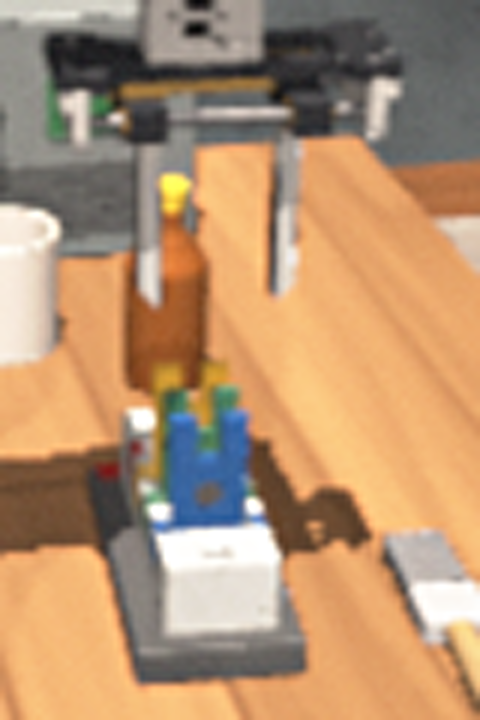

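View pics/t26.png

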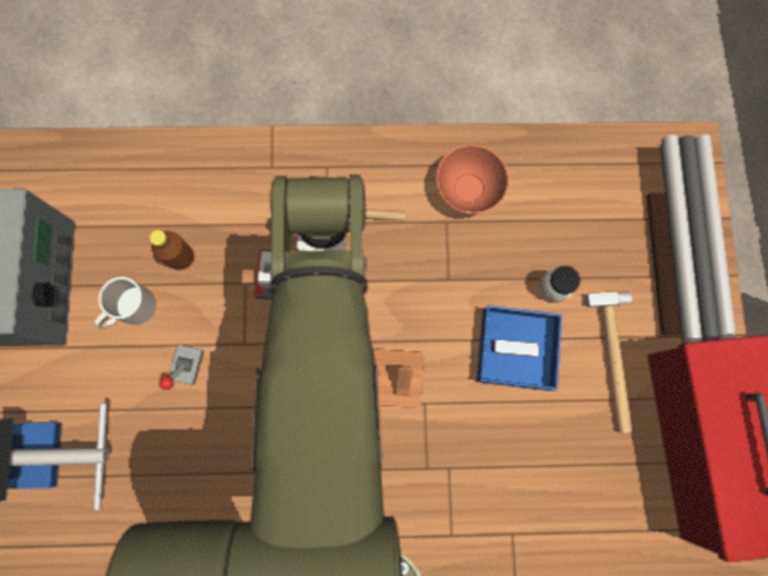

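All three plates stand upright in their own slots, and the offcut is in the tray at (517,348). Next is the switch. First I'll check what stands near its sweep.

```bash
python3 - <<'E'
from pl import *
c=cam('top');P=cloud(c);s=cam('side');Q=cloud(s)
A=np.r_[P.reshape(-1,3),Q.reshape(-1,3)]
for x0 in np.arange(.30,.60,.05):
    print(round(x0,2),[ (lambda m: round(float(np.percentile(A[m,2],99)),3) if m.sum()>3 else None)((abs(A[:,0]-x0-.025)<.025)&(abs(A[:,1]-y0-.025)<.025)&(A[:,2]<.6)) for y0 in np.arange(.2,.55,.05)])
m=regm(P[...,2],110,225,140,262)&(abs(P[...,2]-.025)<.007);rect(c,m,.025,'blk')
rel([.387,.362,.2],down(166.1))
E
```

```text
0.3 [0.007, 0.006, 0.006, 0.006, 0.007, 0.097, 0.098]
0.35 [0.007, 0.007, 0.006, 0.007, 0.006, 0.09, 0.008]
0.4 [0.007, 0.007, 0.116, 0.116, 0.007, 0.007, 0.006]
0.45 [0.007, 0.007, 0.058, 0.034, 0.006, 0.007, 0.006]
0.5 [0.007, 0.007, 0.028, 0.008, 0.08, 0.076, 0.008]
0.55 [0.009, 0.007, 0.007, 0.007, 0.093, 0.093, 0.007]
blk c [466.9 337. ] mean [468.6 334.6] size 51.6 69.6 yaw(long=y) 76.23 n 304
turn [ -0.1  -0.1 -81.4] shift [ 0.2942 -0.2743  0.0288] rows 9.5
```

Call:
{"op": "send_rows", "data": {
  "series": [
    [0,0,-81.4,0.294,-0.274,0.02,-1],
    [0,0,-81.4,0.294,-0.274,0.02,-1],
    [0,0,-81.4,0.294,-0.274,0.02,-1],
    [0,0,-81.4,0.294,-0.274,0.02,-1],
    [0,0,-81.4,0.294,-0.274,0.02,-1],
    [0,0,-81.4,0.294,-0.274,0.02,-1],
    [0,0,-81.4,0.294,-0.274,0.02,-1],
    [0,0,-81.4,0.294,-0.274,0.02,-1]
  ]
}}

```text
time_s: 35.4
ee_pos: [0.3874, 0.3608, 0.2084]
eef_rot: [-3.14, -0.001, 2.685]
force: [0.7, 0.2, 0.8]
grip_width: 0.0018
```

Call:
{"op": "send_rows", "data": {
  "series": [
    [0,0,0,0,0,0,-1],
    [0,0,0,0,0,0,-1]
  ]
}}

```text
time_s: 35.6
ee_pos: [0.3884, 0.3601, 0.2087]
eef_rot: [-3.14, -0.001, 2.68]
force: [1.1, -0.7, -0.3]
grip_width: 0.0007
```

```bash
python3 - <<'E'
from pl import *
st(); rel([.387,.362,.2],down(166.1))
E
```

```text
t 35.6 p [0.3884 0.3601 0.2087] rpy [-1.7990e+02 -5.0000e-02  1.5356e+02] F [ 1.1 -0.7 -0.3] M [-0.04  0.02 -0.04] w 0.0007 q [ 0.68  0.27  1.6  -0.    1.28 -0.43]
turn [ -0.1  -0.1 -12.5] shift [0.0021 0.0011 0.0087] rows 1.5
```

Call:
{"op": "send_rows", "data": {
  "series": [
    [0,0,-12.5,0.002,0.001,0,-1],
    [0,0,-12.5,0.002,0.001,0.02,-1],
    [0,0,-12.5,0.002,0.001,0.06,-1],
    [0,0,-12.5,0.002,0.001,0.09,-1],
    [0,0,-12.5,0.002,0.001,0.102,-1],
    [0,0,-12.5,0.002,0.001,0.102,-1],
    [0,0,-12.5,0.002,0.001,0.102,-1]
  ]
}}

```text
time_s: 36.3
ee_pos: [0.3888, 0.3616, 0.1091]
eef_rot: [3.14, 0.001, 2.896]
force: [0.1, 0.1, 0.5]
grip_width: 0.0004
```

```bash
python3 - <<'E'
from pl import *
st(); s=cam('side');save(s,'s27.png',(150,90,270,200),6)
u=np.array([.9712,-.2382]);p=np.array([.4669,.337])+.026*u;print(p);rel([*p,.107],down(166.1))
E
```

```text
t 36.3 p [0.3888 0.3616 0.1091] rpy [1.7993e+02 4.0000e-02 1.6593e+02] F [0.1 0.1 0.5] M [0.03 0.02 0.01] w 0.0004 q [ 0.68  0.38  1.7   0.    1.06 -0.65]
[0.4921512 0.3308068]
turn [ 0.1  0.1 -0.2] shift [-0.1078 -0.005   0.0026] rows 2.2
```

View pics/s27.png

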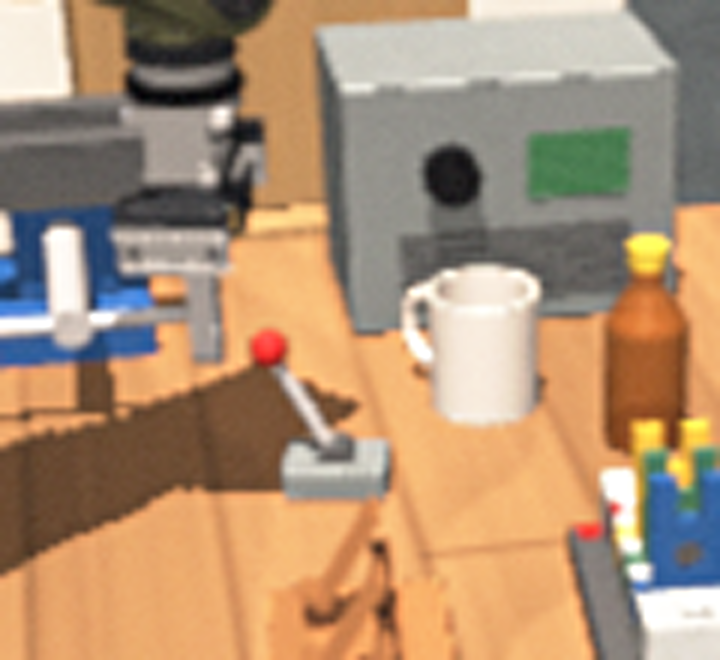

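The closed fingers are behind the red ball at (268,348). Pushing the lever over.

Call:
{"op": "send_rows", "data": {
  "series": [
    [0,0,0,-0.02,-0.004,0,-1],
    [0,0,0,-0.04,-0.004,0,-1],
    [0,0,0,-0.06,-0.004,0,-1],
    [0,0,0,-0.08,-0.004,0,-1],
    [0,0,0,-0.095,-0.004,0,-1],
    [0,0,0,-0.103,-0.004,0,-1],
    [0,0,0,-0.106,-0.004,0,-1],
    [0,0,0,-0.106,-0.004,0,-1]
  ]
}}

```text
time_s: 37.15
ee_pos: [0.4879, 0.3329, 0.1087]
eef_rot: [-3.141, -0.004, 2.898]
force: [-17.4, 1.0, 9.5]
grip_width: 0.0003
```

```bash
python3 - <<'E'
from pl import *
st(); s=cam('side');save(s,'s28.png',(150,90,270,200),6)
E
```

```text
t 37.15 p [0.4879 0.3329 0.1087] rpy [-179.97   -0.25  166.02] F [-17.4   1.    9.5] M [0.32 3.14 0.  ] w 0.0003 q [ 0.54  0.51  1.52  0.    1.12 -0.79]
```

View pics/s28.png

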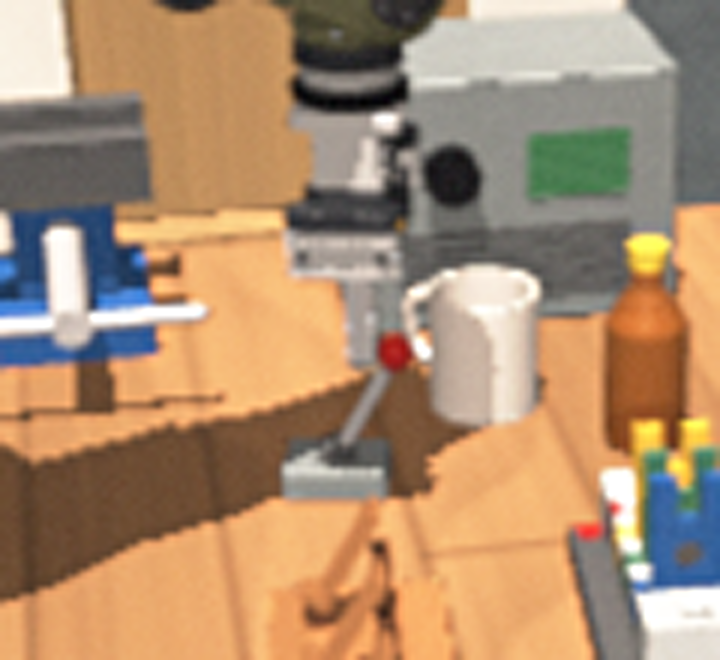

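The lever is against its stop (17 N), with the ball at (397,352). Backing off and raising clear.

Call:
{"op": "send_rows", "data": {
  "series": [
    [0,0,0,0.02,0,0,-1],
    [0,0,0,0.05,0,0,-1],
    [0,0,0,0.07,0,-0.04,-1],
    [0,0,0,0.08,0,-0.09,-1],
    [0,0,0,0.1,0,-0.13,-1],
    [0,0,0,0.12,0,-0.15,-1],
    [0,0,0,0.12,0,-0.15,-1]
  ]
}}

```text
time_s: 37.9
ee_pos: [0.3725, 0.3623, 0.2618]
eef_rot: [3.136, 0.004, 2.899]
force: [0.6, -1.1, -0.2]
grip_width: 0.0003
```

```bash
python3 - <<'E'
from pl import *
st(); s=cam('side');save(s,'s29.png');c=cam('top');save(c,'t29.png')
for n,k,(a,b,d,e) in(('top',c,(100,225,150,270)),('side',s,(195,135,230,165))):
    hsv=cv2.cvtColor(k['pixels'],cv2.COLOR_RGB2HSV);H,S,V=[hsv[...,i].astype(int) for i in range(3)]
    m=regm(H,a,b,d,e)&(S>150)&((H<8)|(H>172)); v,u=np.nonzero(m)
    w=ray(k,u.mean(),v.mean(),.1016) if len(u) else None; print(n,len(u),w)
    if w is not None: print('tip along u',(w[:2]-[.4669,.337])@[.9712,-.2382], 'want', .09*np.sin(.5))
P=cloud(c);Z=P[...,2];R=regm(Z,160,150,260,215)
rect(c,R&(abs(Z-.07)<.006),.07,'carr')
top_of(100,125,(.634,.044),70);top_of(55,95,(.637,.076),70);top_of(18,33,(.64,.109))
E
```

```text
t 37.9 p [0.3725 0.3623 0.2618] rpy [179.68   0.21 166.1 ] F [ 0.6 -1.1 -0.2] M [-0.05 -0.04 -0.  ] w 0.0003 q [ 0.7   0.2   1.56  0.    1.38 -0.63]
top 36 [0.50511563 0.32969639 0.1016    ]
tip along u 0.03885473832943994 want 0.04314829847437827
side 27 [0.5071336  0.33226004 0.1016    ]
tip along u 0.04020393001778883 want 0.04314829847437827
carr c [639.6  92.4] mean [638.7  91.9] size 190.3 66.9 yaw(long=y) -5.39 n 1029
n 187 top z [0.1407 0.1411] lean y/z deg 1.1 x [0.6111 0.6526]
n 27 top z [0.1406 0.1407] lean y/z deg 0.9 x [0.6191 0.653 ]
n 56 top z [0.1423 0.1426] lean y/z deg 3.0 x [0.6161 0.6584]
```

View pics/s29.png

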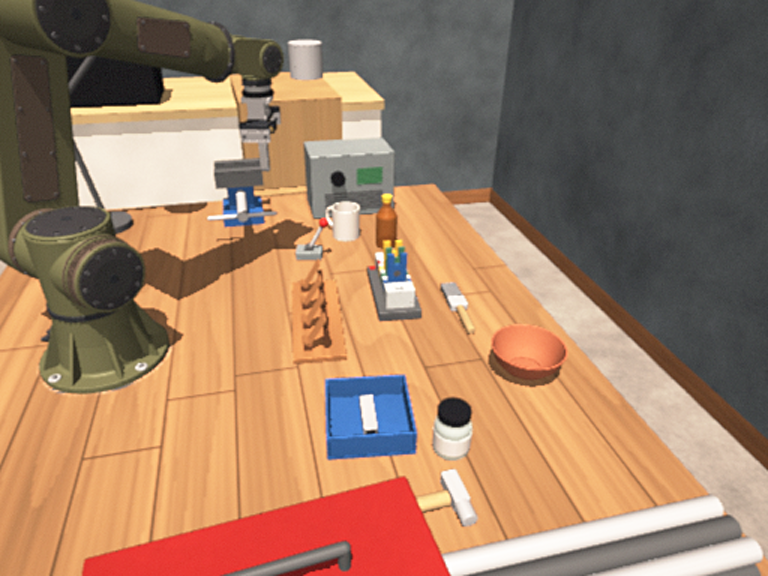

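View pics/t29.png

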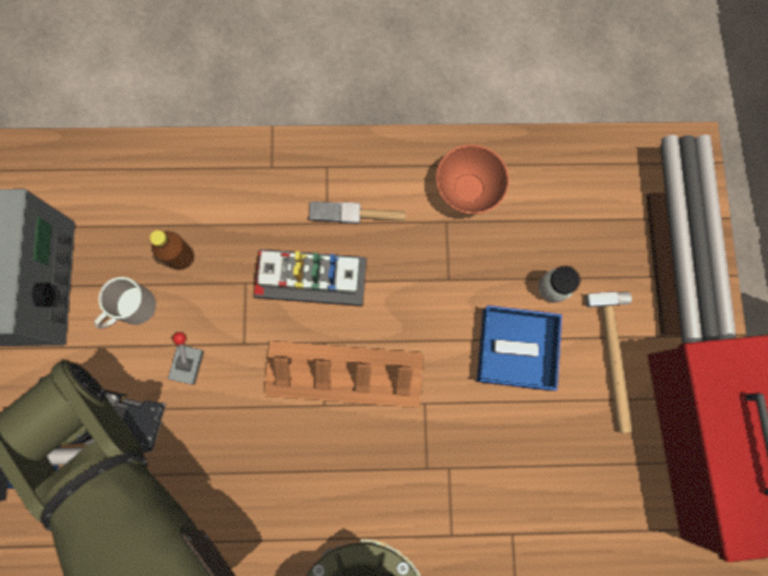

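All looks as wanted. The lever tip reads 3–4 mm short of the ideal, but the mask caught fewer ball pixels than before, so I'll remeasure it more carefully.

```bash
python3 - <<'E'
from pl import *
s=cam('side');c=cam('top')
for n,k,(a,b,d,e) in(('top',c,(108,215,132,236)),('side',s,(205,140,225,160))):
    hsv=cv2.cvtColor(k['pixels'],cv2.COLOR_RGB2HSV);H,S,V=[hsv[...,i].astype(int) for i in range(3)]
    for sm in(110,140,170):
        m=regm(H,a,b,d,e)&(S>sm)&((H<9)|(H>170)); pts=np.argwhere(m)[:,::-1].astype(np.float32)
        (u,v),r=cv2.minEnclosingCircle(pts); w=ray(k,u,v,.1016); print(n,sm,len(pts),(u,v),round(r,1),w.round(4),'along',((w[:2]-[.4669,.337])@[.9712,-.2382]).round(4))
    save(k,n+'30.png',(a-10,b-10,d+10,e+35),12)
    P=cloud(k);q=P[m];print('cloud max z',q[:,2].max().round(4))
E
```

```text
top 110 67 (119.0813980102539, 225.43023681640625) 4.6 [0.5084 0.3297 0.1016] along 0.0421
top 140 65 (119.0, 225.0) 4.5 [0.5096 0.3299 0.1016] along 0.0432
top 170 51 (119.0, 225.3000030517578) 4.2 [0.5088 0.3299 0.1016] along 0.0424
cloud max z 0.1177
side 110 32 (215.0, 148.0) 3.2 [0.5065 0.3317 0.1016] along 0.0397
side 140 30 (215.0, 148.0) 3.2 [0.5065 0.3317 0.1016] along 0.0397
side 170 25 (214.5, 148.5) 2.9 [0.5038 0.3274 0.1016] along 0.0381
cloud max z 0.1135
```

View pics/top30.png

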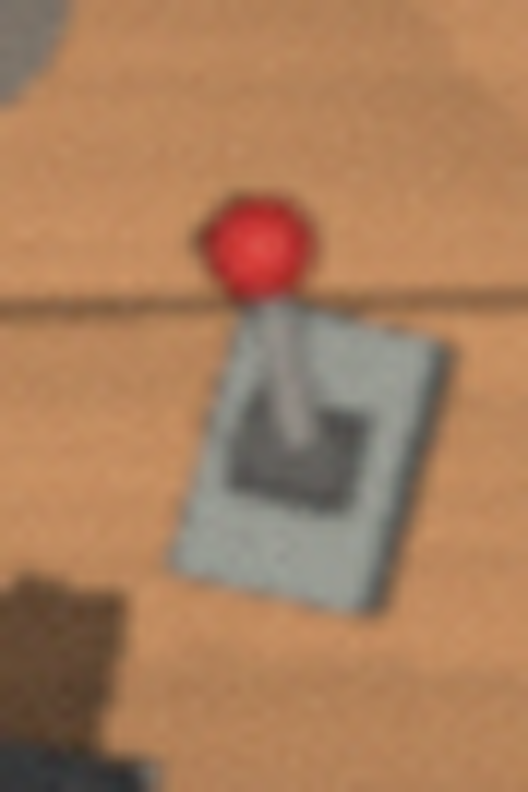

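The full ball in the top view gives +43 mm along the switch axis, which is the 1.0 rad end. The stop force agrees. Handing in.

```bash
python3 -c "
from station import ctrl
print(ctrl.hand_in())"
```

```text
the job is handed in; nothing more can be done
None
```

The brazing station is loaded and the job is handed in, with about 38 s used of the 210 s. The hand-in gives no verdict, so this rests on my own checks.

- **Offcut:** it went into the blue scrap tray, and the last pictures still show it there.
- **Carrier:** it slid freely onto the two pegs. Its top reads 0.070 m, which is fully home.
- **Plates:** red was not in the rack, so I placed yellow, green and blue, in that order. Each stands fork end up in its own slot. Each touched the slot floor at the same tool height (about 0.102 m), and their tops read 0.141–0.142 m against 0.140 m expected.
- **Switch:** I pushed the lever over until it met its stop at about 17 N, then backed the gripper off and raised it clear. The top view puts the ball 42–43 mm past the pivot (43 mm expected).
- **Everything else:** the other bench items look unmoved, and neither the offcut nor the carrier was knocked aside.

**Disagreements:**
- The side view put the lever ball at only about 38–40 mm, where it is just 6 pixels wide.
- The cameras read about 2 mm off from the arm's own position, and I allowed for this when placing the plates.
- The last yellow reading, mostly hidden behind the other plates, showed about 3° of lean; measured just after placing, it was 1.3°.

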